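Seat the hone and tuck its cover plate under the keeper leaf

TASK

Put the grey slate hone into the pocket of the dark wooden honing bed and press it firmly down until it is flush. Then cover it with the brass plate: tuck the plate's front edge (the one away from the rib) under the steel leaf, at least 20 mm past the bend of the leaf's upturned lip, square and central, without lifting the leaf, and finish while holding the plate pressed firmly flat on the bed - do not let go. Leave the other things on the bench alone.

Things in the scene. Friction and masses are not known exactly. Their poses are not given: they have to be found in the camera images.
- bed: Dark wooden honing bed fixed to the bench, 142 mm long (x), 80 mm wide (y); origin at its underside on the bench; +x runs from its open near end towards the hinged leaf. Its flat deck is 26.5 mm above the origin, x = -70 to +58 mm; a stop block 14 mm tall stands on it from x = +58 to +72 mm. The leaf hides the deck from about x = +15 to +58 mm.
- pocket (a point): Centre of the pocket's cork-brown floor, 8 mm above the bench, at bed x = -14, y = 0 mm. The pocket is 64 mm (bed x) by 36 mm (y), 18.5 mm deep below the deck. A finger channel as deep as the pocket, 40 mm wide (bed x = -34 to +6 mm), crosses the whole bed along y through it.
- leaf_mouth (a point): Point on the deck (26.5 mm above the bench) straight under the bend of the leaf's lip, at bed x = +24 mm, y = 0.
- leaf (a joint): Loose steel leaf, 68 mm wide (y), 3 mm thick, 80 g, hinged at bed x = +58 mm, held only by its weight. Value in rad: 0 = resting level, underside 7 mm above the deck; grows as it is lifted. Its flat part reaches from the hinge to a bend at bed x = +24 mm; there a 10 mm lip slopes up towards -x (to about x = +15 mm, underside about 14 mm above the deck).
- hone: Loose grey slate hone, plain block 60 mm (x) by 32 mm (y) by 18 mm (z), about 100 g; origin at the centre of its underside. It fits the pocket with 2 mm to spare on each side; seated, its top lies 0.5 mm below the deck.
- hone_mid (a point): Centre of the hone, 9 mm above its underside; axes as the hone's (x along its length).
- plate: Loose brass cover plate, 110 (x) by 56 (y) by 4 mm, about 240 g, with a dark wooden upright rib on top: 40 mm long (x), 12 mm thick (y), 22 mm tall above the plate, centred at x = -15 mm. Origin at the centre of its underside; +x is the front edge, the one farther from the rib. Two dark rivets mark the rear.
- plate_grip (a point): Centre of the rib, half-way up it (15 mm above the plate's underside); axes as the plate's.
- plate_edge (a point): Middle of the plate's front edge, at its underside: 55 mm ahead of the plate's centre.
- staple0: Bystander: small brass reed staple, 17 mm foot, 34 mm tall, standing on the freely spinning brass turntable (140 mm across, top 34 mm above the bench) beyond the bed.
- staple1: Bystander: a second such staple on the turntable.
- staple2: Bystander: a third such staple on the turntable.
- mandrel: Bystander: polished steel mandrel with a wooden handle, about 155 mm long, lying on the bench.
- chanter: Bystander: black practice chanter, 300 mm long, 40 mm across at its bell, lying on the bench at the right.
- cup: Bystander: round dull pewter reed cup, 72 mm across, 55 mm tall.
Mind the look-alikes: they are no part of the job. There is more than one size of the plate; the one meant has the size given above. Of the things like the hone, leave any that is pink; of the rest the smaller one is meant.

How it is judged:
By the outcome, as a careful person would: the job done as asked, in the order asked, and still so for the second after the job is handed in, while the arm keeps its last pose, push and grip.
It also fails if it takes over 58 s, if anything falls off the work surface, if the arm or the gripper's body presses on something with over 40 N, if the wrist force passes 120 N, or if a joint passes its speed limit or range.

ROBOT

A 7-joint arm with a two-finger parallel gripper is mounted at the origin on the work surface. World frame = base frame: x ahead of the robot, y to its left, z up, the work surface at z = 0. Lengths are in m, angles in degrees, forces in N, time in s.
With the tool pointing down it reaches from about 0.425 to 1.025 m from the base axis. Payload 9.4 kg.
Tool frame: the origin (TCP) lies between the finger pads; the fingertips stand 19 mm ahead of it and the grasp point (between the pads) is the TCP; z points along the fingers, y is the direction in which the jaws open and shut (so a half turn about z gives the same grasp; the last joint's range is limited). The gripper opens to 85 mm and grips with 20 to 120 N. Pads are 22 mm wide; open, the fingers measure 114 mm over their backs; the gripper's body (76 mm by 85 mm) begins 54 mm behind the grasp point. The pads swing forward as they close: fully open they stand 13 mm farther back than shut.
Start: joints at [-80.713, 34.337, -0.143, 91.639, 0.103, 54.024, -4.572], TCP at [0.171, 0.704, 0.25] pointing down, gripper open.
Joint ranges: [-147.43, 147.43], [-19.82, 112.94], [-74.19, 73.91], [6.32, 146.72], [-59.91, 239.91], [6.04, 106.73], [-150.56, 150.56]. Speed limits (degrees/s): [127.2, 127.2, 172.46, 172.46, 180, 180, 180].

INTERFACE

Orientations are given as [roll, pitch, yaw] about the fixed x, y, z axes, in that order (R = Rz(yaw) Ry(pitch) Rx(roll)).
In Python, from rig import r gives the robot as it stands.
- The arm moves only by the tool play_rows, never from a script. Its argument "motion" is a list of rows, each an object with "fingers": the gripper's target within -1 to 1 (fully open at 1, half-way at 0, shut at -1); "dp": the shift along the tool's x, y, z normalised to -1 to 1, where 1 is 0.3 m, a list of three; "turn": the turn about the tool's z normalised to -1 to 1, where 1 is 90 degrees. In form: [{"fingers": fingers, "dp": [tx, ty, tz], "turn": turn}, ...]. A call has 1 to 8 rows; each row is the pose to reach, as a shift and turn from the pose commanded when the call began, along the tool's axes at that moment; what a row does not reach only later rows make up. A row lasts 1/12 s, in which the tool goes at most 41.7 mm and 7.16 degrees, less where a joint would pass 70% of its speed; a pose out of reach is approached as far as the arm can. A call with a number of a shift or a turn outside -1 to 1 is refused whole. A call with a gripper value outside its range is refused whole. The fingers move at their own pace and stop on an object; the grip force is fixed at half the most. Time passes only in rows, so rows that repeat a pose let the fingers close. It gives the time, the measured TCP pose, the force and the opening at its end, in the units of the state.
- r.sense(): the state, without advancing time (a new reading comes with each control period).
- r.get_image(name): name is "scene" or "top" or "wrist"; returns a dict with "image" (420x560x3 uint8, red, green, blue), "z_map" (420x560 float32, m along the optical axis (not along the pixel's ray), 0 where there is no reading), "fx", "fy", "cx", "cy" (pixels), "k1" (the pictures are not rectified: a ray, as slopes to the right and down, at radius r is drawn at 1 + k1 r^2 times it, then the intrinsics apply), "cam_to_world" (4x4, takes a point from camera to world coordinates). Camera axes: x right, y up, looking along -z (the intrinsics and any distortion apply to the point x, -y, -z); pixel columns grow to the right and rows downward; lengths in m; the calibration is good to about 2 mm. A picture is of the moment at which its call begins.
- r.hand_in(): hands the job in, once; it reports no verdict.
The state is a dict: "t": time; "qpos": joint angles; "qvel": joint speeds; "joint_torque": joint torques, N m; "tcp_pos": TCP position; "ee_rot": TCP orientation; "wrist_force": force on the tool from outside, world axes, zero at the start; "torque": the same for the moment, N m; "width": finger opening in m.
Only numpy, scipy, OpenCV 4.12 (cv2) and the standard library are available. Lean on these libraries where they do the work, as an engineer would, in place of code of your own. Each camera call takes 0.05 s, during which the arm holds its last target.

## Working session

There is one attempt and no reset: what is moved stays moved. The work goes in short steps, Python scripts to look and compute and a tool call to move; the robot and the scene stay as the last step left them, time stands still between calls to the robot, and variables do not carry over. Pictures are saved under pics/ and viewed, and the job is handed in when it is done.

Besides the shell and the picture viewer there is one more tool, called after ">>>" by a JSON object that holds its "api" and its "payload", one argument or row to a line. play_rows: Moves the arm, as the interface text tells. Its arguments: {"type":"object","properties":{"motion":{"type":"array","items":{"type":"object","properties":{"fingers":{"type":"number"},"dp":{"type":"array","items":{"type":"number","minimum":-1,"maximum":1}},"turn":{"type":"number","minimum":-1,"maximum":1}}}}},"required":["motion"]}

```bash
ls; mkdir -p pics; cat > h.py <<'E'
import numpy as np,cv2
from rig import r
def shot(n,tag):
    d=r.get_image(n); np.savez(f'pics/{tag}.npz',**{k:np.array(v) for k,v in d.items()})
    cv2.imwrite(f'pics/{tag}.png',d['image'][:,:,::-1]); return d
def load(tag): 
    z=np.load(f'pics/{tag}.npz'); return {k:z[k] for k in z.files}
def K(d):
    return np.array([[d['fx'],0,d['cx']],[0,d['fy'],d['cy']],[0,0,1]],float)
def slopes(d,uv):
    uv=np.atleast_2d(np.array(uv,float)); x=np.c_[(uv[:,0]-d['cx'])/d['fx'],(uv[:,1]-d['cy'])/d['fy']]
    s=x.copy()
    for _ in range(30): s=x/(1+d['k1']*(s**2).sum(1,keepdims=True))
    return s
def plane(d,uv,z):
    s=slopes(d,uv); T=d['cam_to_world']; dr=np.c_[s[:,0],-s[:,1],-np.ones(len(s))]@T[:3,:3].T
    o=T[:3,3]; return o+dr*((z-o[2])/dr[:,2])[:,None]
def depthpt(d,uv):
    uv=np.atleast_2d(uv); s=slopes(d,uv); zz=d['z_map'][np.round(uv[:,1]).astype(int),np.round(uv[:,0]).astype(int)]
    p=np.c_[s[:,0],-s[:,1],-np.ones(len(s))]*zz[:,None]; T=d['cam_to_world']; return p@T[:3,:3].T+T[:3,3]
def cloud(d):
    v,u=np.mgrid[0:420,0:560]; return depthpt(d,np.c_[u.ravel(),v.ravel()]).reshape(420,560,3)
def proj(d,P):
    P=np.atleast_2d(P); T=d['cam_to_world']; c=(P-T[:3,3])@T[:3,:3]; s=np.c_[c[:,0]/-c[:,2],-c[:,1]/-c[:,2]]
    s=s*(1+d['k1']*(s**2).sum(1,keepdims=True)); return s*[d['fx'],d['fy']]+[d['cx'],d['cy']]
E
python3 - <<'E'
from h import *
print(r.sense())
for n in('scene','top','wrist'):
    d=shot(n,n+'0'); print(n,d['fx'],d['k1'],d['cam_to_world'].round(3).tolist(),(d['z_map']==0).mean())
E
```

```text
pics
{'t': 0.0, 'qpos': array([-80.71067197,  34.38263472,  -0.14583755,  91.68119774,
         0.10140342,  54.02565424,  -4.57291075]), 'qvel': array([-0.04045589,  0.0012124 ,  0.03061207, -0.01171095,  0.10788448,
        0.06701769,  0.0110892 ]), 'joint_torque': array([ 1.40986995e-04, -7.76457667e+01,  1.56510338e+00, -2.58010232e+01,
        1.23609471e-02,  9.08036105e-03, -7.98434002e-06]), 'tcp_pos': array([0.17140824, 0.70397782, 0.24943898]), 'ee_rot': array([-1.79910897e+02,  6.73934722e-03,  1.66317819e+02]), 'wrist_force': array([ 1.00063745, -0.29941523,  0.13906319]), 'torque': array([-0.05137505,  0.0418218 , -0.02538758]), 'width': 0.08531157479151863}
scene 467.03510830924154 -0.027420777105109727 [[0.522, -0.475, 0.708, 1.429], [0.853, 0.278, -0.442, -0.614], [0.013, 0.835, 0.55, 0.717], [0.0, 0.0, 0.0, 1.0]] 0.003971088435374149
top 448.5172961540975 -0.01117806854268841 [[-0.012, 0.988, -0.151, 0.407], [-1.0, -0.01, 0.018, -0.077], [0.016, 0.151, 0.988, 1.138], [0.0, 0.0, 0.0, 1.0]] 0.0041921768707483
wrist 302.9029445576329 -0.0018645135331832696 [[0.237, -0.931, -0.278, 0.101], [0.972, 0.226, 0.069, 0.723], [-0.002, -0.286, 0.958, 0.374], [0.0, 0.0, 0.0, 1.0]] 0.004060374149659864
```

View pics/scene0.png

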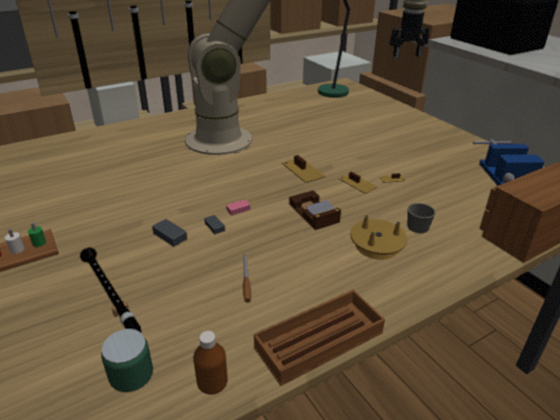

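View pics/top0.png

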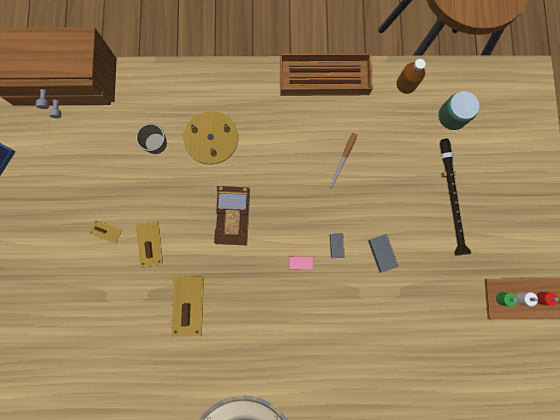

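View pics/wrist0.png

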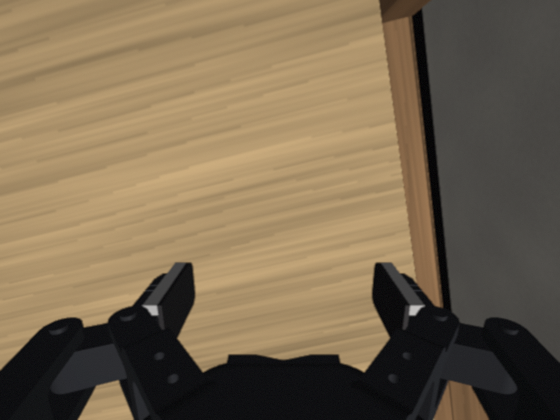

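Top view: the bed is at (233,215) with the leaf end up. Plate candidates are at (187,305), (149,244) and (105,232). Hone candidates are the greys at (337,245) and (383,253) and the pink at (301,263). I'll measure their sizes next.

```bash
cat > m.py <<'E'
from h import *
d=load('top0'); hsv=cv2.cvtColor(d['image'],cv2.COLOR_RGB2HSV)
def seg(box,z,f,name):
    x0,y0,x1,y1=box; m=np.zeros((420,560),np.uint8); m[y0:y1,x0:x1]=f(hsv[y0:y1,x0:x1].astype(int))*255
    m=cv2.morphologyEx(m,cv2.MORPH_CLOSE,np.ones((5,5)))
    cs,_=cv2.findContours(m,cv2.RETR_EXTERNAL,cv2.CHAIN_APPROX_NONE); c=max(cs,key=cv2.contourArea)
    P=plane(d,c[:,0,:],z); rc=cv2.minAreaRect((P[:,:2]*1000).astype(np.float32))
    print(name,'ctr',np.round(rc[0],1),'size',np.round(rc[1],1),'ang',round(rc[2],1)); print(np.round(cv2.boxPoints(rc),1).tolist()); return c
for p in [(187,300),(149,240),(105,232),(337,245),(383,253),(301,263),(170,325),(233,200),(232,222),(220,215)]:
    print(p,hsv[p[1],p[0]],depthpt(d,[p]).round(4))
gr=lambda h:(h[...,1]<90)&(h[...,2]<125)
seg((322,225,352,265),.018,gr,'honeA')
seg((362,228,405,278),.018,gr,'honeB')
br=lambda h:((h[...,1]>125))
seg((165,270,212,345),.004,br,'plateA'); seg((130,215,168,272),.004,br,'plateB'); seg((85,215,128,250),.003,br,'plateC')
dk=lambda h:(h[...,2]<110)
seg((205,175,260,255),.0265,dk,'bed')
E
python3 m.py
python3 - <<'E'
from h import *
d=load('top0')['image'][:,:,::-1]
a=cv2.resize(d[165:345,80:270],None,fx=4,fy=4,interpolation=3)[:600]; 
cv2.imwrite('pics/c1.png',cv2.resize(d[170:345,80:270],None,fx=3.4,fy=3.4,interpolation=3)); 
cv2.imwrite('pics/c2.png',cv2.resize(d[220:285,280:410],None,fx=5,fy=5,interpolation=3)); 
E
```

```text
(187, 300) [ 21 154 167] [[0.3559 0.1362 0.0066]]
(149, 240) [ 21 149 168] [[0.5054 0.2348 0.0049]]
(105, 232) [ 22 109  42] [[0.5264 0.3447 0.0089]]
(337, 245) [105  27 113] [[ 0.4866 -0.2373  0.0197]]
(383, 253) [103  26 117] [[ 0.4649 -0.3496  0.0286]]
(301, 263) [168  90 220] [[ 0.443  -0.1464  0.0212]]
(170, 325) [ 18  96 172] [[0.2959 0.1773 0.0034]]
(233, 200) [113  34 159] [[0.6005 0.0211 0.0347]]
(232, 222) [ 15 111 172] [[0.5486 0.0257 0.0085]]
(220, 215) [  9 117  85] [[0.5676 0.0569 0.0029]]
honeA ctr [ 486.  -235.9] size [60.3 33.4] ang 3.3
[[454.8999938964844, -221.0], [456.79998779296875, -254.3000030517578], [517.0, -250.89999389648438], [515.0999755859375, -217.5]]
honeB ctr [ 465.4 -351.4] size [86.  50.6] ang 17.5
[[416.79998779296875, -340.29998779296875], [432.0, -388.5], [514.0, -362.6000061035156], [498.79998779296875, -314.3999938964844]]
plateA ctr [342.1 136.5] size [ 74.2 145.5] ang 88.8
[[268.6000061035156, 101.0], [414.1000061035156, 97.80000305175781], [415.70001220703125, 172.0], [270.20001220703125, 175.1999969482422]]
plateB ctr [495.8 234.9] size [110.4  56.4] ang 7.7
[[437.29998779296875, 255.5], [444.79998779296875, 199.60000610351562], [554.2000122070312, 214.3000030517578], [546.7000122070312, 270.20001220703125]]
plateC ctr [528.6 347.5] size [73.8 37.5] ang 68.0
[[497.3999938964844, 320.3999938964844], [532.0999755859375, 306.29998779296875], [559.7999877929688, 374.70001220703125], [525.0, 388.79998779296875]]
bed ctr [564.3  24.8] size [ 82.5 146.4] ang 87.0
[[489.1000061035156, -12.600000381469727], [635.2999877929688, -20.200000762939453], [639.5999755859375, 62.20000076293945], [493.3999938964844, 69.80000305175781]]
```

View pics/c1.png

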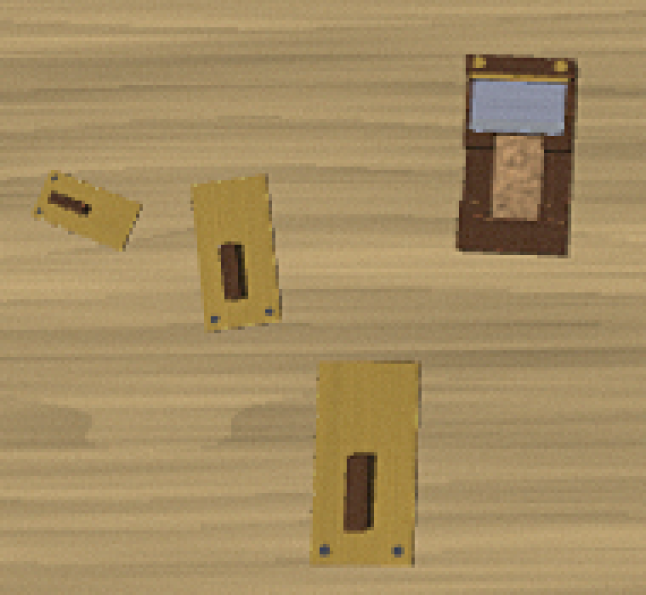

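View pics/c2.png

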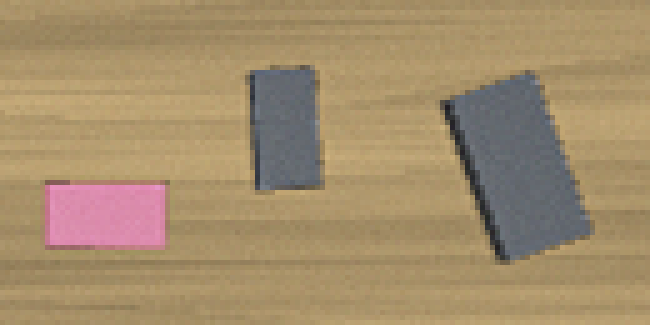

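Plate B at (149,244) measures 110×56 mm, so it's the plate meant; the other two are 145×74 and 74×37. Grey hone A at (337,245) is 60×33 mm and the smaller grey; B is 86×50 and the third is pink. The crops confirm all of this. I'll fly over the bed first for a close look, then go to the hone.

```bash
cat >> h.py <<'E'
from scipy.spatial.transform import Rotation as Ro
def go(x,y,z,yaw):
    s=r.sense(); e=s['ee_rot']; R=Ro.from_euler('xyz',e,degrees=True).as_matrix()
    d=R.T@(np.array([x,y,z])-s['tcp_pos']); t=-((yaw-e[2]+180)%360-180)
    print('t',round(s['t'],2),'pos',s['tcp_pos'].round(4),'rot',e.round(2),'F',s['wrist_force'].round(1),'w',round(s['width'],4),'q',s['qpos'].round(0))
    print('dp',(d/.3).round(4),'turn',round(t/90,4),'mm',round(np.linalg.norm(d)*1e3))
E
python3 -c "
from h import *
go(.50,.03,.28,177)"
```

```text
t 0.15 pos [0.1714 0.7041 0.2496] rot [-1.7993e+02  1.0000e-02  1.6632e+02] F [-0.2  0.  -0.1] w 0.0859 q [-81.  34.  -0.  92.   0.  54.  -5.]
dp [-1.5956 -1.9243 -0.0988] turn -0.1187 mm 751
```

>>> {"api": "play_rows", "payload": {
  "motion": [
    {"fingers": 1,"dp": [-0.6,-0.72,-0.05],"turn": 0},
    {"fingers": 1,"dp": [-0.6,-0.72,-0.05],"turn": 0},
    {"fingers": 1,"dp": [-0.6,-0.72,-0.05],"turn": 0},
    {"fingers": 1,"dp": [-0.6,-0.72,-0.05],"turn": 0},
    {"fingers": 1,"dp": [-0.6,-0.72,-0.05],"turn": 0},
    {"fingers": 1,"dp": [-0.6,-0.72,-0.05],"turn": 0},
    {"fingers": 1,"dp": [-0.6,-0.72,-0.05],"turn": 0}
  ]
}}

```text
t: 0.73
tcp_pos: [0.2966, 0.4485, 0.2654]
ee_rot: [-179.9, 0.0, 166.2]
wrist_force: [1.7, -0.3, 0.0]
width: 0.0855
```

>>> {"api": "play_rows", "payload": {
  "motion": [
    {"fingers": 1,"dp": [-0.6,-0.72,-0.05],"turn": 0},
    {"fingers": 1,"dp": [-0.6,-0.72,-0.05],"turn": 0},
    {"fingers": 1,"dp": [-0.6,-0.72,-0.05],"turn": 0},
    {"fingers": 1,"dp": [-0.6,-0.72,-0.05],"turn": 0},
    {"fingers": 1,"dp": [-0.6,-0.72,-0.05],"turn": 0},
    {"fingers": 1,"dp": [-0.6,-0.72,-0.05],"turn": 0},
    {"fingers": 1,"dp": [-0.6,-0.72,-0.05],"turn": 0}
  ]
}}

```text
t: 1.32
tcp_pos: [0.42, 0.1962, 0.2806]
ee_rot: [-180.0, 0.0, 166.2]
wrist_force: [0.5, -0.3, -0.0]
width: 0.0858
```

```bash
python3 -c "
from h import *
go(.50,.03,.28,177)"
```

```text
t 1.32 pos [0.42   0.1962 0.2806] rot [-1.7998e+02  3.0000e-02  1.6620e+02] F [ 0.5 -0.3 -0. ] w 0.0858 q [-36.  14.   4. 123.  -1.  43.  46.]
dp [-0.3912 -0.4745  0.0023] turn -0.12 mm 184
```

>>> {"api": "play_rows", "payload": {
  "motion": [
    {"fingers": 1,"dp": [-0.39,-0.475,0],"turn": -0.12},
    {"fingers": 1,"dp": [-0.39,-0.475,0],"turn": -0.12},
    {"fingers": 1,"dp": [-0.39,-0.475,0],"turn": -0.12},
    {"fingers": 1,"dp": [-0.39,-0.475,0],"turn": -0.12},
    {"fingers": 1,"dp": [-0.39,-0.475,0],"turn": -0.12},
    {"fingers": 1,"dp": [-0.39,-0.475,0],"turn": -0.12},
    {"fingers": 1,"dp": [-0.39,-0.475,0],"turn": -0.12}
  ]
}}

```text
t: 1.9
tcp_pos: [0.4992, 0.0321, 0.2801]
ee_rot: [-180.0, -0.0, 176.9]
wrist_force: [-0.4, 1.0, 0.1]
width: 0.0854
```

```bash
python3 -c "
from h import *
shot('wrist','w1')
go(.486,-.236,.20,183.3)"
```

```text
t 1.95 pos [0.4988 0.0335 0.2801] rot [ 1.7999e+02 -4.0000e-02  1.7707e+02] F [ 0.5 -0.1 -0.5] w 0.0854 q [-15.  17.   6. 119.  -2.  44.  80.]
dp [-0.0035 -0.8994  0.2667] turn -0.0692 mm 281
```

View pics/w1.png

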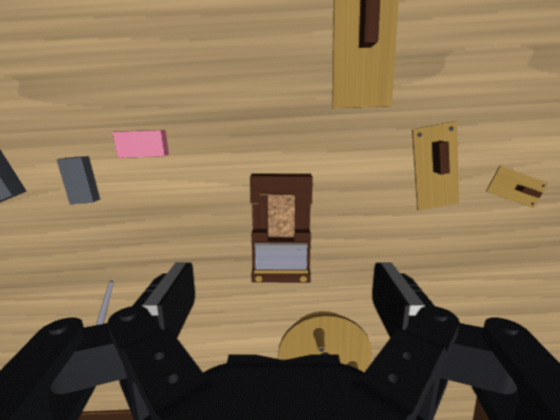

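The wrist view shows the bed at (281,228) with the pocket at (281,215) and the leaf at (281,257). The hone is at (78,180) and the right plate at (436,165). I'll cross-check these against the top view.

```bash
cat > m2.py <<'E'
from h import *
d=load('w1'); hsv=cv2.cvtColor(d['image'],cv2.COLOR_RGB2HSV)
def seg(d,hsv,box,z,f,name):
    x0,y0,x1,y1=box; m=np.zeros((420,560),np.uint8); m[y0:y1,x0:x1]=f(hsv[y0:y1,x0:x1].astype(int))*255
    m=cv2.morphologyEx(m,cv2.MORPH_OPEN,np.ones((2,2)))
    cs,_=cv2.findContours(m,cv2.RETR_EXTERNAL,cv2.CHAIN_APPROX_NONE); c=max(cs,key=cv2.contourArea)
    P=plane(d,c[:,0,:],z); rc=cv2.minAreaRect((P[:,:2]*1000).astype(np.float32))
    print(name,'ctr',np.round(rc[0],1),'size',np.round(rc[1],1),'ang',round(rc[2],1)); return c
br=lambda h:((h[...,1]>125)&(h[...,2]>60))
leaf=lambda h:(h[...,0]>95)&(h[...,0]<130)&(h[...,2]>120)
cork=lambda h:(h[...,2]>130)&(h[...,1]<140)
ht=lambda h:(h[...,1]<60)&(h[...,2]>90)
D=load('top0'); H=cv2.cvtColor(D['image'],cv2.COLOR_RGB2HSV)
if __name__=='__main__':
    seg(d,hsv,(410,118,465,212),.004,br,'plate w')
    seg(d,hsv,(55,150,102,206),.018,ht,'hone w')
    seg(d,hsv,(252,238,312,275),.0365,leaf,'leaf w'); seg(D,H,(212,185,255,215),.0365,leaf,'leaf t')
    seg(d,hsv,(264,192,300,240),.008,cork,'cork w'); seg(D,H,(222,207,243,237),.008,cork,'cork t')
    seg(d,hsv,(245,170,316,288),.0265,lambda h:(h[...,2]<110),'bed w')
    print(hsv[175:290:3,270].tolist())
E
python3 m2.py
python3 -c "
import cv2
d=cv2.imread('pics/w1.png');cv2.imwrite('pics/c3.png',cv2.resize(d[165:290,235:330],None,fx=4.7,fy=4.7,interpolation=3))"
```

```text
plate w ctr [498.7 237.6] size [110.2  56.1] ang 7.6
hone w ctr [ 489.2 -235.8] size [59.5 30.9] ang 1.8
leaf w ctr [602.5  25.8] size [65.9 32. ] ang 86.9
leaf t ctr [593.9  21. ] size [65.  37.8] ang 89.5
cork w ctr [554.   28.9] size [35.6 59.3] ang 86.2
cork t ctr [546.7  23.8] size [35.1 60.7] ang 84.7
bed w ctr [568.7  28.6] size [ 82.1 153.8] ang 85.9
[[9, 158, 34], [9, 150, 73], [10, 148, 74], [9, 151, 71], [9, 147, 73], [10, 151, 71], [11, 143, 75], [14, 110, 157], [14, 109, 177], [15, 110, 155], [14, 110, 150], [15, 108, 151], [14, 110, 169], [15, 110, 151], [15, 110, 142], [15, 110, 157], [15, 109, 164], [14, 110, 142], [15, 109, 177], [14, 110, 179], [14, 110, 141], [9, 146, 35], [8, 157, 52], [0, 14, 112], [120, 5, 142], [118, 23, 152], [118, 25, 155], [120, 24, 151], [118, 25, 153], [118, 24, 158], [120, 23, 154], [120, 22, 148], [20, 150, 158], [11, 150, 80], [10, 149, 70], [10, 139, 75], [17, 99, 160], [18, 98, 167], [18, 97, 169]]
```

View pics/c3.png

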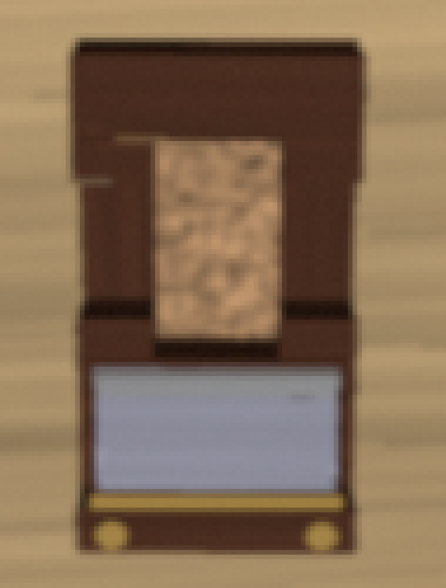

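>>> {"api": "play_rows", "payload": {
  "motion": [
    {"fingers": 1,"dp": [-0.0035,-0.9,0.267],"turn": -0.069},
    {"fingers": 1,"dp": [-0.0035,-0.9,0.267],"turn": -0.069},
    {"fingers": 1,"dp": [-0.0035,-0.9,0.267],"turn": -0.069},
    {"fingers": 1,"dp": [-0.0035,-0.9,0.267],"turn": -0.069},
    {"fingers": 1,"dp": [-0.0035,-0.9,0.267],"turn": -0.069},
    {"fingers": 1,"dp": [-0.0035,-0.9,0.267],"turn": -0.069},
    {"fingers": 1,"dp": [-0.0035,-0.9,0.267],"turn": -0.069},
    {"fingers": 1,"dp": [-0.0035,-0.9,0.267],"turn": -0.069}
  ]
}}

```text
t: 2.62
tcp_pos: [0.4852, -0.2409, 0.1987]
ee_rot: [-179.9, -0.1, -177.0]
wrist_force: [0.1, -0.2, -1.0]
width: 0.0853
```

```bash
python3 -c "
from h import *
shot('wrist','w2')
go(.486,-.236,.10,183.3)"
```

```text
t 2.67 pos [ 0.4858 -0.2377  0.1992] rot [ 1.7999e+02 -9.0000e-02 -1.7685e+02] F [0.8 0.8 0.6] w 0.0855 q [ 16.  26.   6. 119.  -4.  36. 118.]
dp [-0.0015  0.0056  0.3308] turn -0.0016 mm 99
```

View pics/w2.png

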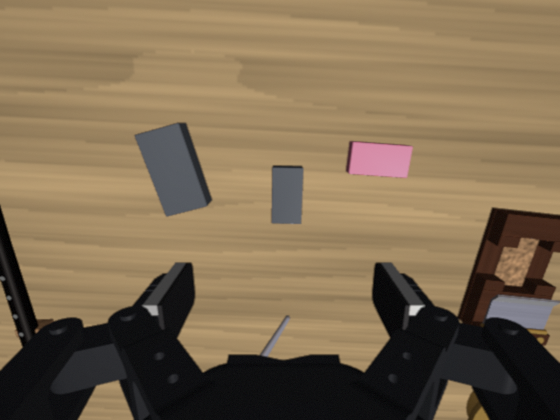

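>>> {"api": "play_rows", "payload": {
  "motion": [
    {"fingers": 0.6,"dp": [0,0.0056,0.333],"turn": 0},
    {"fingers": 0.6,"dp": [0,0.0056,0.333],"turn": 0},
    {"fingers": 0.6,"dp": [0,0.0056,0.333],"turn": 0},
    {"fingers": 0.6,"dp": [0,0.0056,0.333],"turn": 0},
    {"fingers": 0.6,"dp": [0,0.0056,0.333],"turn": 0}
  ]
}}

```text
t: 3.08
tcp_pos: [0.4868, -0.2323, 0.1002]
ee_rot: [179.9, -0.1, -176.5]
wrist_force: [0.6, 0.1, 0.6]
width: 0.068
```

```bash
python3 -c "
from h import *
from m2 import seg,ht
d=shot('wrist','w3');T=shot('top','t3')
hsv=cv2.cvtColor(d['image'],cv2.COLOR_RGB2HSV)
seg(d,hsv,(200,50,360,400),.018,ht,'hone')
print(r.sense()['tcp_pos'],r.sense()['width'])
"
```

```text
hone ctr [ 488.9 -235.2] size [59.2 31.7] ang 2.0
[ 0.4875723  -0.23363878  0.10174555] 0.06840146920680246
```

View pics/w3.png

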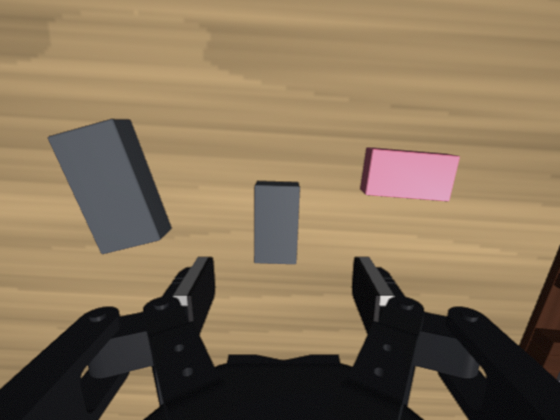

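The wrist view has the hone centred at (276,222) between the fingers and clear of its neighbours. Measured centre is (0.4889, -0.2352), about 3 mm from the top view's estimate.

```bash
python3 -c "
from h import *
go(.4887,-.2352,.0225,182.2)"
```

```text
t 3.18 pos [ 0.4876 -0.2336  0.1017] rot [-1.7998e+02  1.0000e-01 -1.7657e+02] F [0.6 0.4 0.1] w 0.0684 q [ 17.  35.   4. 123.  -6.  23. 119.]
dp [-0.003  -0.0053  0.2642] turn 0.0137 mm 79
```

>>> {"api": "play_rows", "payload": {
  "motion": [
    {"fingers": 0.6,"dp": [-0.003,-0.005,0.1],"turn": 0.0137},
    {"fingers": 0.6,"dp": [-0.003,-0.005,0.18],"turn": 0.0137},
    {"fingers": 0.6,"dp": [-0.003,-0.005,0.24],"turn": 0.0137},
    {"fingers": 0.6,"dp": [-0.003,-0.005,0.258],"turn": 0.0137},
    {"fingers": 0.6,"dp": [-0.003,-0.005,0.258],"turn": 0.0137},
    {"fingers": 0.6,"dp": [-0.003,-0.005,0.258],"turn": 0.0137}
  ]
}}

```text
t: 3.68
tcp_pos: [0.4882, -0.2361, 0.0243]
ee_rot: [-180.0, 0.1, -177.9]
wrist_force: [0.4, -0.4, 0.6]
width: 0.0683
```

```bash
python3 -c "
from h import *
d=shot('wrist','w4')
go(.4887,-.2352,.0225,182.2)"
```

```text
t 3.73 pos [ 0.4883 -0.2363  0.0245] rot [-1.7995e+02  1.1000e-01 -1.7790e+02] F [ 0.1 -1.   1.1] w 0.0681 q [ 18.  42.   2. 124.  -7.  13. 119.]
dp [-0.0015  0.0035  0.0066] turn -0.0011 mm 2
```

View pics/w4.png

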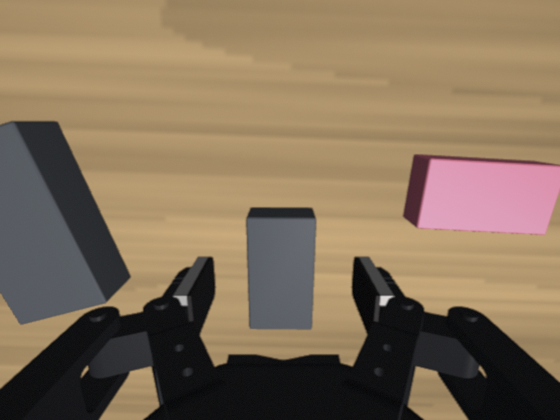

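>>> {"api": "play_rows", "payload": {
  "motion": [
    {"fingers": 0.2,"dp": [-0.0015,0.003,0.0067],"turn": 0},
    {"fingers": -0.2,"dp": [-0.0015,0.003,0.0067],"turn": 0},
    {"fingers": -0.7,"dp": [-0.0015,0.003,0.0067],"turn": 0},
    {"fingers": -1,"dp": [-0.0015,0.003,0.0067],"turn": 0},
    {"fingers": -1,"dp": [-0.0015,0.003,0.0067],"turn": 0},
    {"fingers": -1,"dp": [-0.0015,0.003,0.0067],"turn": 0},
    {"fingers": -1,"dp": [-0.0015,0.003,0.0067],"turn": 0},
    {"fingers": -1,"dp": [-0.0015,0.003,0.0067],"turn": 0}
  ]
}}

```text
t: 4.4
tcp_pos: [0.4883, -0.2353, 0.0219]
ee_rot: [-180.0, 0.1, -177.9]
wrist_force: [-0.0, -0.1, 10.8]
width: 0.0307
```

```bash
python3 -c "
from h import *
d=shot('wrist','w5')
go(.4887,-.2352,.0225,182.2)"
```

```text
t 4.45 pos [ 0.4883 -0.2353  0.0219] rot [-1.7997e+02  8.0000e-02 -1.7791e+02] F [-0.4  1.   9.3] w 0.0304 q [ 18.  43.   2. 124.  -7.  13. 119.]
dp [-0.0013  0.0003 -0.002 ] turn -0.0012 mm 1
```

View pics/w5.png

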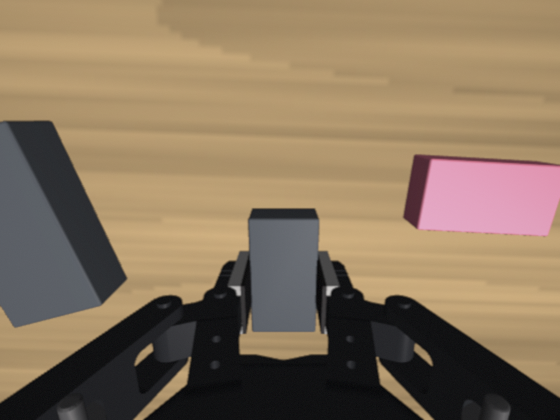

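>>> {"api": "play_rows", "payload": {
  "motion": [
    {"fingers": -1,"dp": [0,0,-0.05],"turn": 0},
    {"fingers": -1,"dp": [0,0,-0.15],"turn": 0},
    {"fingers": -1,"dp": [0,0,-0.28],"turn": 0},
    {"fingers": -1,"dp": [0,0,-0.4],"turn": 0},
    {"fingers": -1,"dp": [0,0,-0.4],"turn": 0},
    {"fingers": -1,"dp": [0,0,-0.4],"turn": 0}
  ]
}}

```text
t: 4.95
tcp_pos: [0.4888, -0.2355, 0.1432]
ee_rot: [-179.9, 0.2, -177.9]
wrist_force: [-0.0, 0.0, -1.5]
width: 0.0304
```

```bash
python3 -c "
from h import *
from m2 import seg,ht
d=shot('wrist','w6')
hsv=cv2.cvtColor(d['image'],cv2.COLOR_RGB2HSV)
s=r.sense();
seg(d,hsv,(240,205,325,335),s['tcp_pos'][2]-.0219+.018,lambda h:(h[...,1]<60)&(h[...,2]>75)&(h[...,2]<140),'hone')
go(.505,.03,.13,176.5)"
```

```text
hone ctr [ 489.9 -233.4] size [60.2 32.4] ang 2.1
t 5.0 pos [ 0.488  -0.2351  0.1417] rot [-1.7997e+02  9.0000e-02 -1.7789e+02] F [-0.  -0.3 -2. ] w 0.0307 q [ 16.  31.   5. 121.  -6.  28. 118.]
dp [-0.089   0.8809  0.0385] turn 0.0623 mm 266
```

View pics/w6.png

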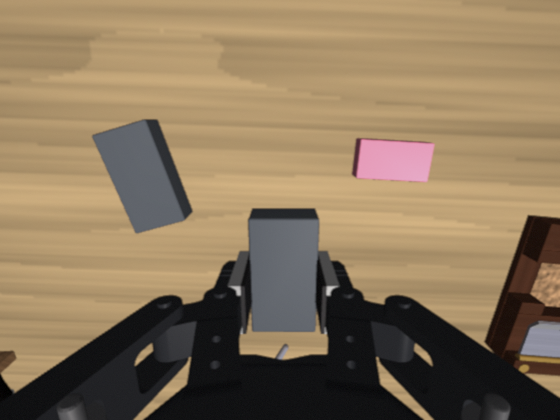

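```bash
python3 -c "
from h import *
go(.60,.03,.16,176.3)"
```

```text
t 5.0 pos [ 0.488  -0.2351  0.1417] rot [-1.7997e+02  9.0000e-02 -1.7789e+02] F [-0.  -0.3 -2. ] w 0.0307 q [ 16.  31.   5. 121.  -6.  28. 118.]
dp [-0.4056  0.8692 -0.061 ] turn 0.0645 mm 288
```

>>> {"api": "play_rows", "payload": {
  "motion": [
    {"fingers": -1,"dp": [-0.4056,0.87,-0.061],"turn": 0.0645},
    {"fingers": -1,"dp": [-0.4056,0.87,-0.061],"turn": 0.0645},
    {"fingers": -1,"dp": [-0.4056,0.87,-0.061],"turn": 0.0645},
    {"fingers": -1,"dp": [-0.4056,0.87,-0.061],"turn": 0.0645},
    {"fingers": -1,"dp": [-0.4056,0.87,-0.061],"turn": 0.0645},
    {"fingers": -1,"dp": [-0.4056,0.87,-0.061],"turn": 0.0645},
    {"fingers": -1,"dp": [-0.4056,0.87,-0.061],"turn": 0.0645},
    {"fingers": -1,"dp": [-0.4056,0.87,-0.061],"turn": 0.0645}
  ]
}}

```text
t: 5.67
tcp_pos: [0.6021, 0.04, 0.1574]
ee_rot: [179.8, -0.0, 176.9]
wrist_force: [0.2, 1.1, -1.5]
width: 0.0305
```

>>> {"api": "play_rows", "payload": {
  "motion": [
    {"fingers": -1,"dp": [0,0,0],"turn": 0},
    {"fingers": -1,"dp": [0,0,0],"turn": 0}
  ]
}}

```text
t: 5.83
tcp_pos: [0.5988, 0.0298, 0.1576]
ee_rot: [-179.9, -0.2, 176.3]
wrist_force: [-0.9, -0.7, -0.3]
width: 0.0305
```

```bash
python3 -c "
from h import *
d=shot('wrist','w7');T=shot('top','t7')
go(.60,.03,.16,176.3)"
```

```text
t 5.93 pos [0.599  0.0284 0.1582] rot [-1.7993e+02 -1.1000e-01  1.7618e+02] F [ 0.6 -0.3 -0.9] w 0.0307 q [-15.  33.  11. 114. -10.  35.  88.]
dp [-0.0031  0.0055 -0.0059] turn -0.0014 mm 3
```

View pics/w7.png

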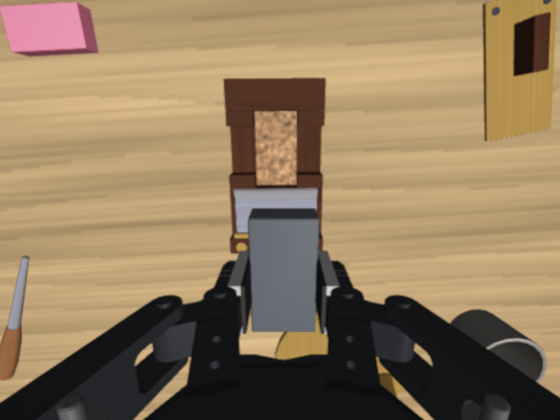

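The wrist view shows the held hone at (283,270) and the bed deck corners at (224,80) and (325,80). The cork floor spans about (255–297, 110–185), and the leaf starts at row 188. I'll enlarge it and pick the corners.

```bash
python3 -c "
from h import *
from m2 import *
import cv2
d=load('w7'); hsv=cv2.cvtColor(d['image'],cv2.COLOR_RGB2HSV)
c=seg(d,hsv,(245,100,310,190),.008,lambda h:(h[...,2]>115)&(h[...,1]<140)&(h[...,0]<25),'cork'); print(c[:,0].min(0),c[:,0].max(0)); 
a=cv2.approxPolyDP(c,3,True)[:,0]; print(a.tolist(),plane(d,a,.008).round(4)[:,:2].tolist())
s=seg(d,hsv,(240,205,325,335),.1582-.0219+.018,lambda h:(h[...,1]<60)&(h[...,2]>75)&(h[...,2]<140),'hone')
img=d['image'][:,:,::-1]
cv2.imwrite('pics/c4.png',cv2.resize(img[70:195,215:335],None,fx=4.7,fy=4.7,interpolation=cv2.INTER_NEAREST))
C=cloud(d)
print(C[90,230:320:15].round(4).tolist()); print(C[112:185:8,276].round(4).tolist()); print(C[200:230:5,243].round(4).tolist())
"
```

```text
cork ctr [551.1  28.4] size [36.6 64.3] ang 86.8
[255 112] [297 185]
[[256, 112], [258, 185], [296, 185], [297, 112]] [[0.518, 0.0129], [0.5819, 0.009], [0.5841, 0.044], [0.5203, 0.0482]]
hone ctr [598.5  33.4] size [35.1 59.4] ang 86.4
[[0.501, -0.0042, 0.0284], [0.5016, 0.0073, 0.0267], [0.5024, 0.0191, 0.027], [0.5033, 0.0309, 0.028], [0.504, 0.0427, 0.0277], [0.5047, 0.0545, 0.0265]]
[[0.5191, 0.0302, 0.0096], [0.5257, 0.0297, 0.0086], [0.5323, 0.0292, 0.0099], [0.5391, 0.0287, 0.0096], [0.5459, 0.0282, 0.0094], [0.5529, 0.0278, 0.0096], [0.56, 0.0272, 0.009], [0.5671, 0.0267, 0.0091], [0.5744, 0.0262, 0.0089], [0.5817, 0.0257, 0.0096]]
[[0.5877, -0.0016, 0.0382], [0.5922, -0.0021, 0.0374], [0.5965, -0.0025, 0.0375], [0.6011, -0.0031, 0.0371], [0.605, -0.0033, 0.0385], [0.61, -0.004, 0.0372]]
```

View pics/c4.png

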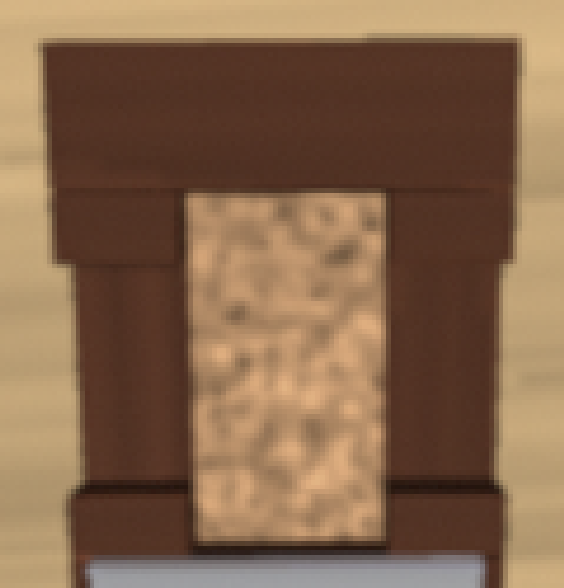

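The cork floor reads 64.3×36.6 mm centred at (551.1, 28.4) with bed yaw -3.2°, matching its true size. I'll hover just above the pocket and check alignment close up.

```bash
python3 -c "
from h import *
go(.5494,.0262,.078,176.8)"
```

```text
t 5.93 pos [0.599  0.0284 0.1582] rot [-1.7993e+02 -1.1000e-01  1.7618e+02] F [ 0.6 -0.3 -0.9] w 0.0307 q [-15.  33.  11. 114. -10.  35.  88.]
dp [ 0.1638 -0.0181  0.2678] turn -0.0069 mm 94
```

>>> {"api": "play_rows", "payload": {
  "motion": [
    {"fingers": -1,"dp": [0.08,-0.009,0.12],"turn": -0.007},
    {"fingers": -1,"dp": [0.164,-0.018,0.2],"turn": -0.007},
    {"fingers": -1,"dp": [0.164,-0.018,0.268],"turn": -0.007},
    {"fingers": -1,"dp": [0.164,-0.018,0.268],"turn": -0.007},
    {"fingers": -1,"dp": [0.164,-0.018,0.268],"turn": -0.007},
    {"fingers": -1,"dp": [0.164,-0.018,0.268],"turn": -0.007},
    {"fingers": -1,"dp": [0.164,-0.018,0.268],"turn": -0.007}
  ]
}}

```text
t: 6.52
tcp_pos: [0.552, 0.0275, 0.08]
ee_rot: [180.0, 0.2, 176.9]
wrist_force: [0.6, -0.7, -0.8]
width: 0.0304
```

```bash
python3 -c "
from h import *
d=shot('wrist','w8');T=shot('top','t8');S=shot('scene','s8')
go(.5494,.0262,.078,176.8)
im=d['image'][:,:,::-1]
cv2.imwrite('pics/c5.png',cv2.resize(im[100:350,180:380],None,fx=2.4,fy=2.4,interpolation=3))
im=S['image'][:,:,::-1]
cv2.imwrite('pics/c6.png',cv2.resize(im[150:270,240:400],None,fx=5,fy=5,interpolation=3))
im=T['image'][:,:,::-1]
cv2.imwrite('pics/c7.png',cv2.resize(im[170:260,180:290],None,fx=6,fy=6,interpolation=3))
"
```

```text
t 6.67 pos [0.5514 0.0279 0.0798] rot [1.7998e+02 1.2000e-01 1.7692e+02] F [ 0.2  0.8 -0.7] w 0.0307 q [-14.  37.   7. 122. -12.  21.  90.]
dp [ 0.0063 -0.0061  0.006 ] turn 0.0013 mm 3
```

View pics/c5.png

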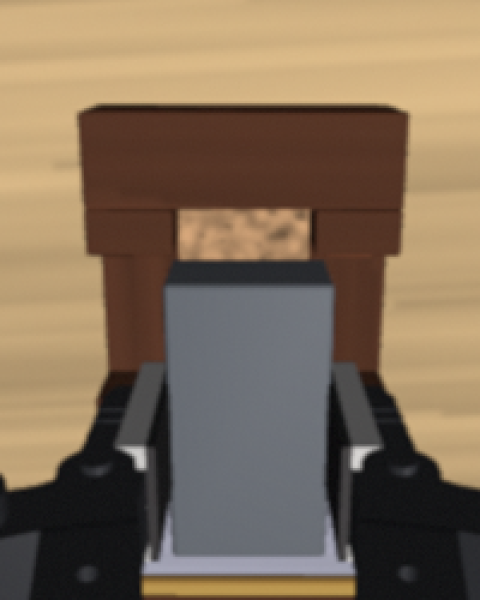

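View pics/c6.png

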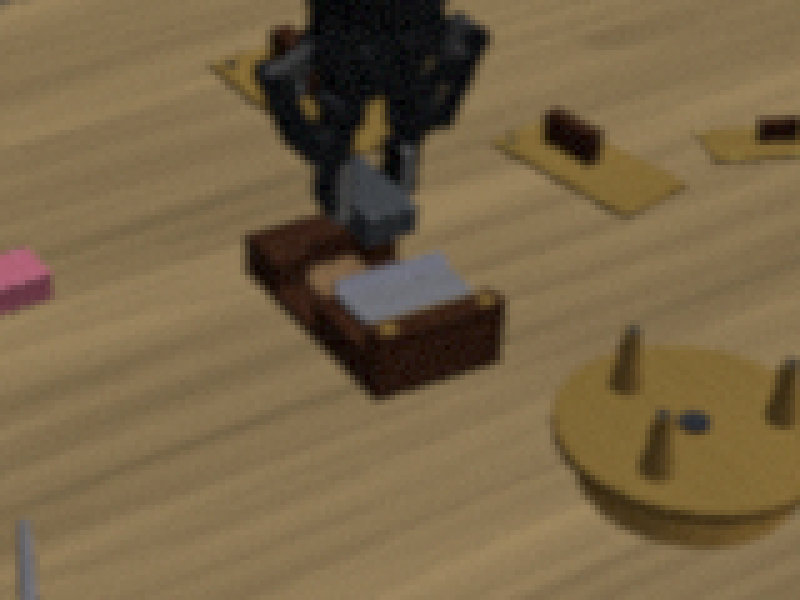

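View pics/c7.png

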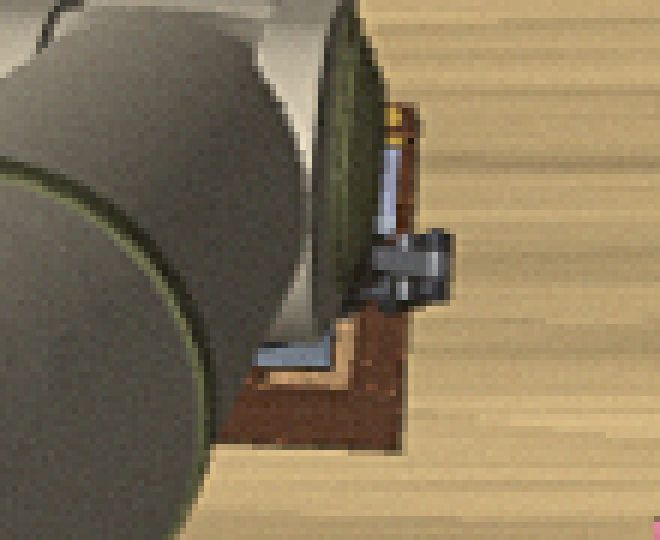

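```bash
python3 -c "
from h import *
d=load('w8'); u=lambda p:np.array(p)/2.4+[180,100]-0.0
def P(p,z): return plane(d,[u(q) for q in p],z)[:,:2]*1000
a=np.radians(-3.2); R=np.array([[np.cos(a),np.sin(a)],[-np.sin(a),np.cos(a)]])
o=np.array([551.4,27.9])
f=lambda n,p,z: print(n,(((P(p,z)-o)@R.T)).round(1).tolist())
f('honetop',[(165,285),(333,285),(174,553),(326,553)],.0798-.0219+.018)
f('hone bottom near',[(178,262),(325,262)],.0579)
f('deck near x=-70 y=+-40',[(80,112),(407,114)],.0265)
f('deck left/right at chan edge x=-34',[(87,254),(400,254)],.0265)
f('deck pocket edge x=-46',[(178,208),(312,208)],.0265)
f('cork sides y+-18',[(178,240),(311,240)],.008)
print('hone base 60x32, pocket at 0,0 expected near edge -32; deck -56')
"
```

```text
honetop [[-29.5, -14.3], [-29.5, 17.0], [29.7, -14.3], [29.7, 17.6]]
hone bottom near [[-28.6, -13.6], [-28.6, 17.4]]
deck near x=-70 y=+-40 [[-56.9, -39.2], [-56.5, 39.4]]
deck left/right at chan edge x=-34 [[-21.4, -39.8], [-21.5, 39.9]]
deck pocket edge x=-46 [[-33.4, -16.3], [-33.4, 17.2]]
cork sides y+-18 [[-20.2, -18.3], [-20.3, 18.8]]
hone base 60x32, pocket at 0,0 expected near edge -32; deck -56
```

Close up, the hone needs a shift of about -1.5 mm in each bed axis. I'll correct that and descend.

```bash
python3 -c "
from h import *
go(.5498,.0265,.053,176.8)"
```

```text
t 6.67 pos [0.5514 0.0279 0.0798] rot [1.7998e+02 1.2000e-01 1.7692e+02] F [ 0.2  0.8 -0.7] w 0.0307 q [-14.  37.   7. 122. -12.  21.  90.]
dp [ 0.0052 -0.0051  0.0893] turn 0.0013 mm 27
```

>>> {"api": "play_rows", "payload": {
  "motion": [
    {"fingers": -1,"dp": [0.0052,-0.0051,0],"turn": 0.001},
    {"fingers": -1,"dp": [0.0052,-0.0051,0.045],"turn": 0.001},
    {"fingers": -1,"dp": [0.0052,-0.0051,0.089],"turn": 0.001},
    {"fingers": -1,"dp": [0.0052,-0.0051,0.089],"turn": 0.001},
    {"fingers": -1,"dp": [0.0052,-0.0051,0.089],"turn": 0.001},
    {"fingers": -1,"dp": [0.0052,-0.0051,0.089],"turn": 0.001}
  ]
}}

```text
t: 7.17
tcp_pos: [0.5481, 0.0264, 0.0522]
ee_rot: [-180.0, -0.1, 176.8]
wrist_force: [-3.5, 0.2, -1.7]
width: 0.0304
```

```bash
python3 -c "
from h import *
d=shot('wrist','w9')
go(.5498,.0265,.038,176.8)
im=d['image'][:,:,::-1]
cv2.imwrite('pics/c8.png',cv2.resize(im[100:350,180:380],None,fx=2.4,fy=2.4,interpolation=3))
"
```

```text
t 7.22 pos [0.5481 0.0264 0.0523] rot [-1.7999e+02 -7.0000e-02  1.7683e+02] F [-3.1 -0.3 -0.4] w 0.0307 q [-13.  40.   6. 123. -13.  18.  91.]
dp [-0.0056  0.0006  0.0478] turn 0.0003 mm 14
```

View pics/c8.png

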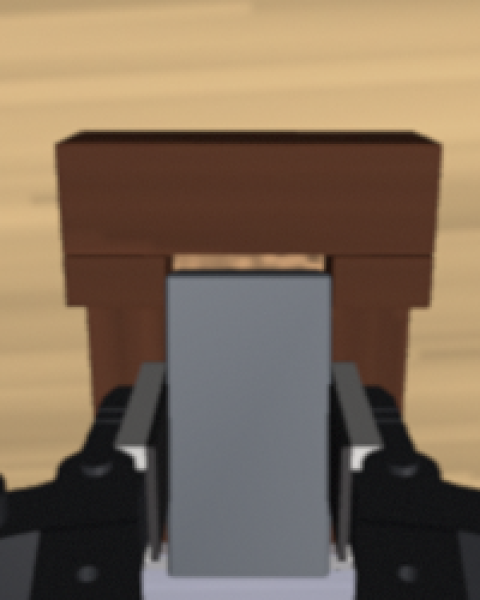

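Wrist force Fx is -3.5 N: the hone's far end is touching the leaf's lip tip (about x=+15). It has to go in shifted towards -x within the 2 mm of play, so I'll measure the near gap.

```bash
python3 -c "
from h import *
d=load('w9'); u=lambda p:np.array(p)/2.4+[180,100]
def P(p,z): return plane(d,[u(q) for q in p],z)[:,:2]*1000
a=np.radians(-3.2); R=np.array([[np.cos(a),np.sin(a)],[-np.sin(a),np.cos(a)]])
o=np.array([548.1,26.4])
f=lambda n,p,z: print(n,(((P(p,z)-o)@R.T)).round(1).tolist())
f('honetop',[(167,277),(331,277),(169,575),(329,575)],.0523-.0219+.018)
f('hone bottom near',[(170,271),(328,271)],.0523-.0219)
f('deck near x=-70 y=+-40',[(57,145),(441,145)],.0265)
f('deck left/right at chan edge x=-34',[(67,305),(430,305)],.0265)
f('deck pocket edge x=-46',[(172,254),(327,254)],.0265)
go(.5473,.0265,.052,176.8)
"
```

```text
honetop [[-31.7, -13.4], [-31.8, 17.0], [34.2, -15.1], [34.2, 18.7]]
hone bottom near [[-27.4, -14.8], [-27.4, 18.5]]
deck near x=-70 y=+-40 [[-53.3, -37.7], [-53.4, 41.3]]
deck left/right at chan edge x=-34 [[-18.4, -38.1], [-18.4, 41.5]]
deck pocket edge x=-46 [[-30.0, -14.7], [-30.1, 18.6]]
t 7.22 pos [0.5481 0.0264 0.0523] rot [-1.7999e+02 -7.0000e-02  1.7683e+02] F [-3.1 -0.3 -0.4] w 0.0307 q [-13.  40.   6. 123. -13.  18.  91.]
dp [0.0027 0.0002 0.0011] turn 0.0003 mm 1
```

The top face looks wider at its far end (33.8 vs 30.4 mm), so the far end has ridden up on the lip and the hone has tilted in the grip. I'll raise it and look.

>>> {"api": "play_rows", "payload": {
  "motion": [
    {"fingers": -1,"dp": [0.01,0,-0.05],"turn": 0},
    {"fingers": -1,"dp": [0.01,0,-0.15],"turn": 0},
    {"fingers": -1,"dp": [0.01,0,-0.2],"turn": 0},
    {"fingers": -1,"dp": [0.01,0,-0.2],"turn": 0},
    {"fingers": -1,"dp": [0.01,0,-0.2],"turn": 0}
  ]
}}

```text
t: 7.63
tcp_pos: [0.5471, 0.0269, 0.1134]
ee_rot: [180.0, 0.2, 176.8]
wrist_force: [0.2, 1.5, -1.7]
width: 0.0308
```

```bash
python3 -c "
from h import *
d=shot('wrist','w10');S=shot('scene','s10')
go(.5498,.0265,.038,176.8)
im=S['image'][:,:,::-1]
cv2.imwrite('pics/c9.png',np.hstack([cv2.resize(im[150:250,270:370],(600,600),interpolation=3)]))
"
```

```text
t 7.73 pos [0.5459 0.0268 0.1119] rot [1.8000e+02 3.0000e-02 1.7685e+02] F [ 0.2 -0.6 -1.2] w 0.0301 q [-15.  34.   9. 122. -12.  25.  90.]
dp [-1.280e-02 -2.000e-04  2.462e-01] turn 0.0005 mm 74
```

View pics/w10.png

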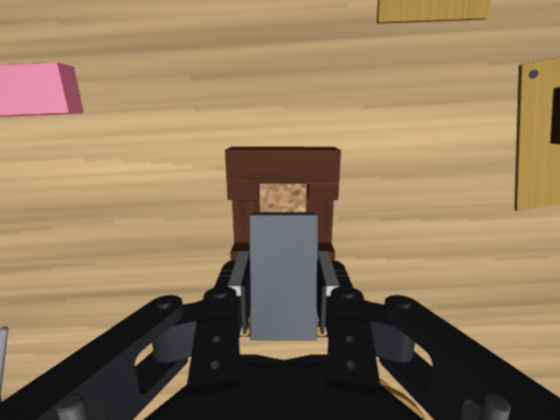

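View pics/c9.png

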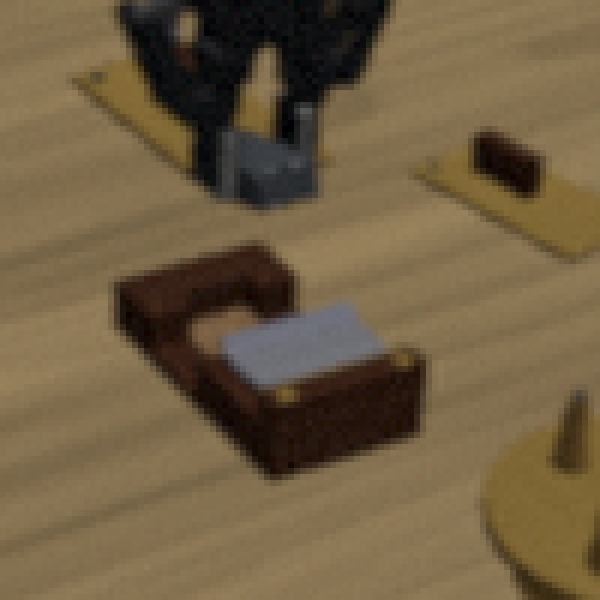

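The scene view confirms the far end is tilted up and the leaf is level again. I'll set the hone flat on free bench at about (0.555, -0.10), regrip it level, and insert with a -x bias.

```bash
python3 -c "
from h import *
go(.555,-.105,.06,176.8)"
```

```text
t 7.73 pos [0.5459 0.0268 0.1119] rot [1.8000e+02 3.0000e-02 1.7685e+02] F [ 0.2 -0.6 -1.2] w 0.0301 q [-15.  34.   9. 122. -12.  25.  90.]
dp [-0.0542 -0.4369  0.1729] turn 0.0005 mm 142
```

>>> {"api": "play_rows", "payload": {
  "motion": [
    {"fingers": -1,"dp": [-0.054,-0.13,0],"turn": 0},
    {"fingers": -1,"dp": [-0.054,-0.26,0],"turn": 0},
    {"fingers": -1,"dp": [-0.054,-0.37,0],"turn": 0},
    {"fingers": -1,"dp": [-0.054,-0.437,0.05],"turn": 0},
    {"fingers": -1,"dp": [-0.054,-0.437,0.13],"turn": 0},
    {"fingers": -1,"dp": [-0.054,-0.437,0.21],"turn": 0},
    {"fingers": -1,"dp": [-0.054,-0.437,0.25],"turn": 0},
    {"fingers": -1,"dp": [-0.054,-0.437,0.27],"turn": 0}
  ]
}}

```text
t: 8.4
tcp_pos: [0.5535, -0.105, 0.0285]
ee_rot: [180.0, -0.2, 176.8]
wrist_force: [0.1, -0.2, -0.3]
width: 0.0305
```

```bash
python3 -c "
from h import *
go(.555,-.105,.0225,176.8)"
```

```text
t 8.4 pos [ 0.5535 -0.105   0.0285] rot [179.98  -0.22 176.83] F [ 0.1 -0.2 -0.3] w 0.0305 q [  2.  43.   4. 121. -10.  17. 102.]
dp [-0.005   0.0002  0.0201] turn 0.0003 mm 6
```

>>> {"api": "play_rows", "payload": {
  "motion": [
    {"fingers": -1,"dp": [0,0,0.01],"turn": 0},
    {"fingers": -1,"dp": [0,0,0.02],"turn": 0},
    {"fingers": -1,"dp": [0,0,0.02],"turn": 0},
    {"fingers": 0,"dp": [0,0,0.02],"turn": 0},
    {"fingers": 0.1,"dp": [0,0,0.02],"turn": 0},
    {"fingers": 0.1,"dp": [0,0,0.02],"turn": 0},
    {"fingers": 0.1,"dp": [0,0,0.02],"turn": 0}
  ]
}}

```text
t: 8.98
tcp_pos: [0.5552, -0.105, 0.0256]
ee_rot: [-180.0, 0.1, 176.8]
wrist_force: [-1.0, -0.2, -0.4]
width: 0.047
```

```bash
python3 -c "
from h import *
d=shot('wrist','w11')
go(.555,-.105,.0225,176.8)"
```

```text
t 9.03 pos [ 0.5551 -0.1051  0.0255] rot [-1.8000e+02  5.0000e-02  1.7685e+02] F [ 0.5 -1.  -0.7] w 0.0471 q [  2.  43.   4. 121. -10.  16. 102.]
dp [0.0004 0.0002 0.0098] turn 0.0005 mm 3
```

View pics/w11.png

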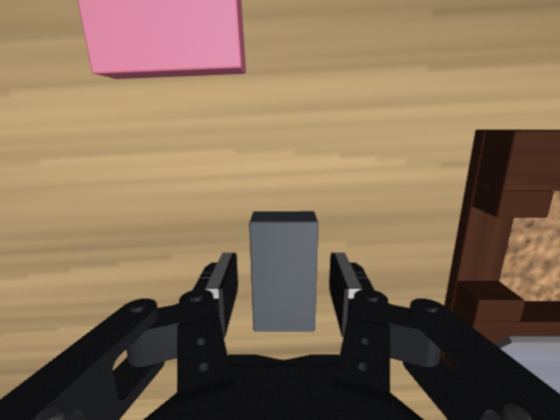

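The hone lies flat and centred at (284,270). I'll lower 3 mm and regrip.

>>> {"api": "play_rows", "payload": {
  "motion": [
    {"fingers": 0,"dp": [0,0,0.01],"turn": 0},
    {"fingers": -0.5,"dp": [0,0,0.01],"turn": 0},
    {"fingers": -1,"dp": [0,0,0.01],"turn": 0},
    {"fingers": -1,"dp": [0,0,0.01],"turn": 0},
    {"fingers": -1,"dp": [0,0,0.01],"turn": 0},
    {"fingers": -1,"dp": [0,0,0.01],"turn": 0}
  ]
}}

```text
t: 9.53
tcp_pos: [0.5547, -0.1052, 0.0221]
ee_rot: [180.0, -0.0, 176.8]
wrist_force: [-1.8, -0.7, 2.3]
width: 0.0304
```

```bash
python3 -c "
from h import *
go(.555,-.105,.0225,176.8)"
```

```text
t 9.53 pos [ 0.5547 -0.1052  0.0221] rot [ 1.8000e+02 -1.0000e-02  1.7683e+02] F [-1.8 -0.7  2.3] w 0.0304 q [  2.  43.   4. 121. -10.  16. 102.]
dp [-0.001   0.0006 -0.0014] turn 0.0003 mm 1
```

>>> {"api": "play_rows", "payload": {
  "motion": [
    {"fingers": -1,"dp": [0,0,-0.05],"turn": 0},
    {"fingers": -1,"dp": [0,0,-0.15],"turn": 0},
    {"fingers": -1,"dp": [0,0,-0.25],"turn": 0},
    {"fingers": -1,"dp": [0,0,-0.25],"turn": 0},
    {"fingers": -1,"dp": [0,0,-0.25],"turn": 0}
  ]
}}

```text
t: 9.95
tcp_pos: [0.5556, -0.1053, 0.0984]
ee_rot: [-180.0, 0.2, 176.8]
wrist_force: [-0.3, -0.2, -1.1]
width: 0.0306
```

```bash
python3 -c "
from h import *
go(.546,.0265,.08,176.8)"
```

```text
t 9.95 pos [ 0.5556 -0.1053  0.0984] rot [-179.99    0.18  176.83] F [-0.3 -0.2 -1.1] w 0.0306 q [  0.  36.   7. 120.  -9.  24. 101.]
dp [0.0565 0.4368 0.061 ] turn 0.0004 mm 133
```

>>> {"api": "play_rows", "payload": {
  "motion": [
    {"fingers": -1,"dp": [0.0565,0.13,0],"turn": 0},
    {"fingers": -1,"dp": [0.0565,0.26,0],"turn": 0},
    {"fingers": -1,"dp": [0.0565,0.37,0],"turn": 0},
    {"fingers": -1,"dp": [0.0565,0.437,0],"turn": 0},
    {"fingers": -1,"dp": [0.0565,0.437,0.061],"turn": 0},
    {"fingers": -1,"dp": [0.0565,0.437,0.061],"turn": 0},
    {"fingers": -1,"dp": [0.0565,0.437,0.061],"turn": 0},
    {"fingers": -1,"dp": [0.0565,0.437,0.061],"turn": 0}
  ]
}}

```text
t: 10.62
tcp_pos: [0.5446, 0.0255, 0.0783]
ee_rot: [-179.9, -0.1, 176.7]
wrist_force: [-0.4, 0.0, -1.2]
width: 0.0307
```

```bash
python3 -c "
from h import *
d=shot('wrist','w12')
go(.546,.0265,.06,176.8)
im=d['image'][:,:,::-1]
cv2.imwrite('pics/c10.png',cv2.resize(im[100:350,180:380],None,fx=2.4,fy=2.4,interpolation=3))
"
```

```text
t 10.67 pos [0.5449 0.0254 0.0787] rot [-1.7996e+02 -3.0000e-02  1.7673e+02] F [-0.5 -0.4 -0.7] w 0.0304 q [-14.  37.   7. 123. -13.  20.  91.]
dp [-0.0035  0.0039  0.0624] turn -0.0008 mm 19
```

View pics/c10.png

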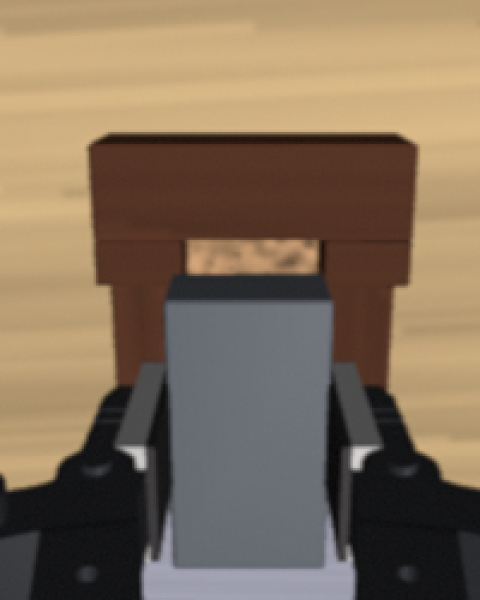

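```bash
cat > m3.py <<'E'
from h import *
def rel(tag,o,items,sc=2.4,off=(180,100)):
    d=load(tag)
    a=np.radians(-3.2); R=np.array([[np.cos(a),np.sin(a)],[-np.sin(a),np.cos(a)]])
    for n,p,z in items:
        P=plane(d,[np.array(q)/sc+off for q in p],z)[:,:2]*1000
        print(n,((P-np.array(o))@R.T).round(1).tolist())
E
python3 -c "
from m3 import *
rel('w12',(544.9,25.4),[('honetop',[(165,300),(332,300),(174,568),(325,568)],.0787-.0221+.018),('honebot',[(172,277),(326,277)],.0787-.0221),
('deck near -70,+-40',[(89,145),(417,145)],.0265),('chan edge -34',[(97,285),(409,285)],.0265),('pocket edge -46',[(187,239),(320,239)],.0265),('cork y',[(187,265),(321,265)],.008)])"
```

```text
honetop [[-27.6, -13.8], [-27.6, 17.4], [32.0, -13.9], [32.1, 17.9]]
honebot [[-26.5, -14.3], [-26.4, 18.2]]
deck near -70,+-40 [[-50.4, -36.7], [-50.4, 42.5]]
chan edge -34 [[-14.9, -36.9], [-14.8, 42.8]]
pocket edge -46 [[-27.0, -13.6], [-27.0, 19.7]]
cork y [[-14.7, -15.4], [-14.7, 22.1]]
```

>>> {"api": "play_rows", "payload": {
  "motion": [
    {"fingers": -1,"dp": [-0.004,0.0035,0],"turn": -0.001},
    {"fingers": -1,"dp": [-0.004,0.0035,0.02],"turn": -0.001},
    {"fingers": -1,"dp": [-0.004,0.0035,0.05],"turn": -0.001},
    {"fingers": -1,"dp": [-0.004,0.0035,0.065],"turn": -0.001},
    {"fingers": -1,"dp": [-0.004,0.0035,0.065],"turn": -0.001},
    {"fingers": -1,"dp": [-0.004,0.0035,0.065],"turn": -0.001}
  ]
}}

```text
t: 11.17
tcp_pos: [0.5461, 0.0275, 0.0587]
ee_rot: [-180.0, -0.0, 176.9]
wrist_force: [-0.8, 0.2, -1.4]
width: 0.0308
```

```bash
python3 -c "
from h import *
go(.5461,.0265,.048,176.8)
"
```

```text
t 11.17 pos [0.5461 0.0275 0.0587] rot [-1.7999e+02 -5.0000e-02  1.7691e+02] F [-0.8  0.2 -1.4] w 0.0308 q [-13.  39.   6. 123. -13.  18.  91.]
dp [-0.0002 -0.0033  0.0357] turn 0.0012 mm 11
```

>>> {"api": "play_rows", "payload": {
  "motion": [
    {"fingers": -1,"dp": [0,-0.003,0.01],"turn": 0.001},
    {"fingers": -1,"dp": [0,-0.003,0.02],"turn": 0.001},
    {"fingers": -1,"dp": [0,-0.003,0.03],"turn": 0.001},
    {"fingers": -1,"dp": [0,-0.003,0.036],"turn": 0.001},
    {"fingers": -1,"dp": [0,-0.003,0.036],"turn": 0.001}
  ]
}}

```text
t: 11.58
tcp_pos: [0.5462, 0.0268, 0.048]
ee_rot: [-180.0, -0.0, 176.8]
wrist_force: [0.4, 0.4, -1.3]
width: 0.0308
```

```bash
python3 -c "
from h import *
d=shot('wrist','w13')
go(.5461,.0265,.038,176.8)
im=d['image'][:,:,::-1]
cv2.imwrite('pics/c11.png',cv2.resize(im[100:350,180:380],None,fx=2.4,fy=2.4,interpolation=3))
"
```

```text
t 11.63 pos [0.5462 0.0268 0.0482] rot [-1.8000e+02 -2.0000e-02  1.7683e+02] F [-0.8  0.3 -1.4] w 0.0308 q [-13.  40.   6. 123. -13.  17.  91.]
dp [ 0.0004 -0.0009  0.0341] turn 0.0003 mm 10
```

View pics/c11.png

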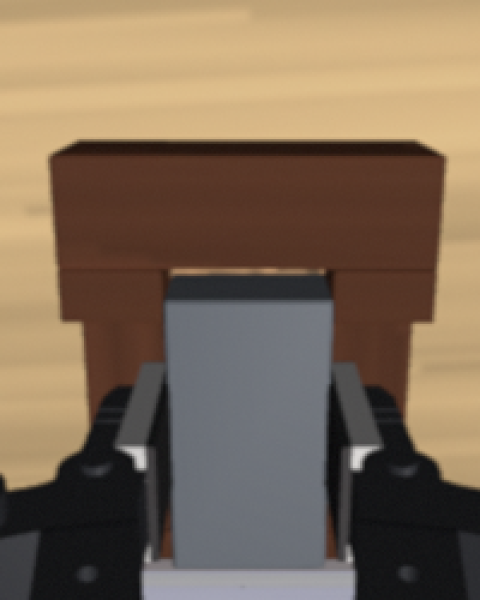

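It's level, force-free, centred within about 0.3 mm, and past the lip. I'll continue down.

>>> {"api": "play_rows", "payload": {
  "motion": [
    {"fingers": -1,"dp": [0,0,0.01],"turn": 0},
    {"fingers": -1,"dp": [0,0,0.02],"turn": 0},
    {"fingers": -1,"dp": [0,0,0.03],"turn": 0},
    {"fingers": -1,"dp": [0,0,0.03],"turn": 0}
  ]
}}

```text
t: 11.97
tcp_pos: [0.5463, 0.0268, 0.0389]
ee_rot: [-180.0, -0.0, 176.8]
wrist_force: [-0.3, 0.6, -1.1]
width: 0.0307
```

```bash
python3 -c "
from h import *
d=shot('wrist','w14')
go(.5461,.0265,.031,176.8)
im=d['image'][:,:,::-1]
cv2.imwrite('pics/c12.png',cv2.resize(im[100:350,180:380],None,fx=2.4,fy=2.4,interpolation=3))
"
```

```text
t 12.02 pos [0.5463 0.0267 0.0391] rot [-1.7999e+02 -1.0000e-02  1.7683e+02] F [ 0.1 -0.1 -0.8] w 0.0305 q [-13.  41.   6. 124. -14.  16.  92.]
dp [ 0.0008 -0.0007  0.0271] turn 0.0003 mm 8
```

View pics/c12.png

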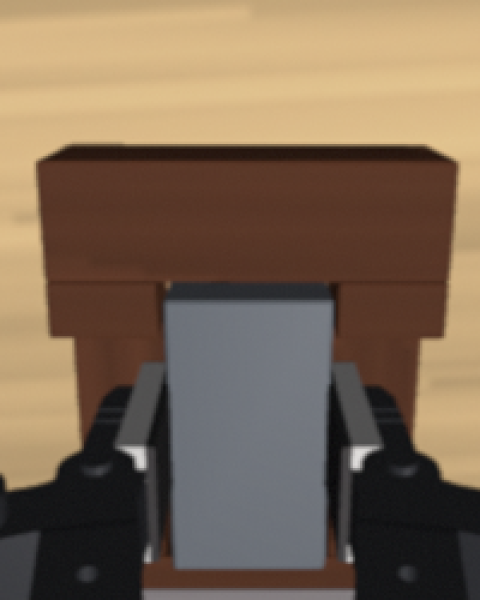

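It's in the pocket with no contact force. Next, down to the floor.

>>> {"api": "play_rows", "payload": {
  "motion": [
    {"fingers": -1,"dp": [0,0,0.012],"turn": 0},
    {"fingers": -1,"dp": [0,0,0.022],"turn": 0},
    {"fingers": -1,"dp": [0,0,0.028],"turn": 0},
    {"fingers": -1,"dp": [0,0,0.03],"turn": 0},
    {"fingers": -1,"dp": [0,0,0.03],"turn": 0}
  ]
}}

```text
t: 12.43
tcp_pos: [0.5462, 0.0267, 0.0303]
ee_rot: [-180.0, -0.0, 176.8]
wrist_force: [0.1, 1.1, -1.0]
width: 0.0304
```

```bash
python3 -c "
from h import *
go(.5461,.0265,.031,176.8)
"
```

```text
t 12.43 pos [0.5462 0.0267 0.0303] rot [-1.8000e+02 -2.0000e-02  1.7683e+02] F [ 0.1  1.1 -1. ] w 0.0304 q [-12.  42.   5. 124. -14.  15.  92.]
dp [ 0.0004 -0.0008 -0.0024] turn 0.0003 mm 1
```

>>> {"api": "play_rows", "payload": {
  "motion": [
    {"fingers": -1,"dp": [0,0,0.004],"turn": 0},
    {"fingers": -1,"dp": [0,0,0.007],"turn": 0},
    {"fingers": -1,"dp": [0,0,0.007],"turn": 0}
  ]
}}

```text
t: 12.68
tcp_pos: [0.5463, 0.0267, 0.03]
ee_rot: [180.0, 0.1, 176.8]
wrist_force: [-4.0, 0.1, 21.4]
width: 0.0306
```

```bash
python3 -c "
from h import *
go(.5461,.0265,.031,176.8)
d=shot('wrist','w15')
im=d['image'][:,:,::-1]
cv2.imwrite('pics/c13.png',cv2.resize(im[100:350,180:380],None,fx=2.4,fy=2.4,interpolation=3))
"
```

```text
t 12.68 pos [0.5463 0.0267 0.03  ] rot [1.7997e+02 5.0000e-02 1.7682e+02] F [-4.   0.1 21.4] w 0.0306 q [-12.  42.   5. 124. -14.  15.  92.]
dp [ 0.0006 -0.0007 -0.0034] turn 0.0002 mm 1
```

View pics/c13.png

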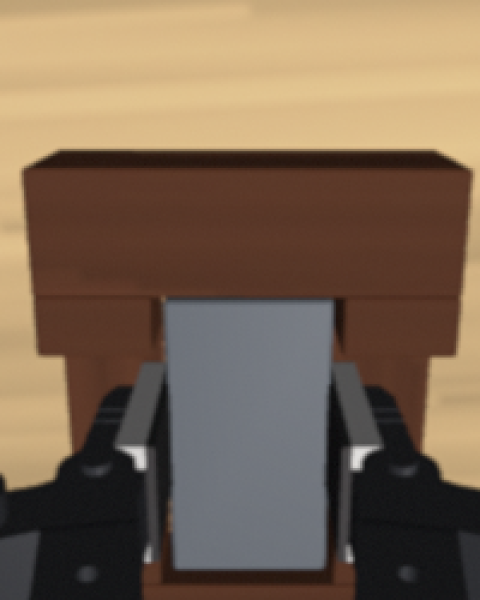

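Seated at the expected height (TCP 0.030) with 21 N. I'll ease off, open, retreat, then press from above with closed fingertips.

>>> {"api": "play_rows", "payload": {
  "motion": [
    {"fingers": -1,"dp": [0,0,-0.006],"turn": 0},
    {"fingers": 0,"dp": [0,0,-0.006],"turn": 0},
    {"fingers": 0.1,"dp": [0,0,-0.006],"turn": 0},
    {"fingers": 0.1,"dp": [0,0,-0.006],"turn": 0},
    {"fingers": 0.1,"dp": [0,0,-0.05],"turn": 0},
    {"fingers": 0.1,"dp": [0,0,-0.13],"turn": 0},
    {"fingers": 0,"dp": [0,0,-0.15],"turn": 0},
    {"fingers": -1,"dp": [0,0,-0.15],"turn": 0}
  ]
}}

```text
t: 13.4
tcp_pos: [0.5472, 0.0268, 0.0747]
ee_rot: [180.0, 0.2, 176.8]
wrist_force: [0.3, 1.2, 0.2]
width: 0.0317
```

>>> {"api": "play_rows", "payload": {
  "motion": [
    {"fingers": -1,"dp": [0,0,0],"turn": 0},
    {"fingers": -1,"dp": [0,0,0],"turn": 0},
    {"fingers": -1,"dp": [0,0,0],"turn": 0},
    {"fingers": -1,"dp": [0,0,0],"turn": 0}
  ]
}}

```text
t: 13.73
tcp_pos: [0.5459, 0.0267, 0.0726]
ee_rot: [-180.0, -0.1, 176.8]
wrist_force: [0.2, -0.7, 0.3]
width: 0.0
```

```bash
python3 -c "
from h import *
d=shot('wrist','w16')
go(.548,.0275,.047,176.8)
im=d['image'][:,:,::-1]
cv2.imwrite('pics/c14.png',cv2.resize(im[100:350,180:380],None,fx=2.4,fy=2.4,interpolation=3))
"
```

```text
t 13.78 pos [0.546  0.0267 0.0727] rot [-1.7998e+02 -6.0000e-02  1.7683e+02] F [ 0.4  0.3 -0.2] w 0.0001 q [-14.  38.   7. 123. -13.  20.  91.]
dp [-0.0067  0.0031  0.0856] turn 0.0003 mm 26
```

View pics/c14.png

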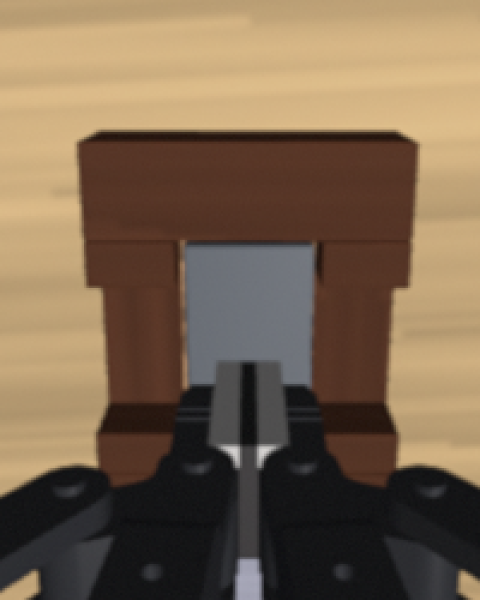

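>>> {"api": "play_rows", "payload": {
  "motion": [
    {"fingers": -1,"dp": [0,0,0.04],"turn": 0},
    {"fingers": -1,"dp": [0,0,0.075],"turn": 0},
    {"fingers": -1,"dp": [0,0,0.085],"turn": 0},
    {"fingers": -1,"dp": [0,0,0.09],"turn": 0},
    {"fingers": -1,"dp": [0,0,0.094],"turn": 0},
    {"fingers": -1,"dp": [0,0,0.097],"turn": 0},
    {"fingers": -1,"dp": [0,0,0.097],"turn": 0}
  ]
}}

```text
t: 14.37
tcp_pos: [0.5458, 0.0266, 0.0451]
ee_rot: [180.0, -0.0, 176.8]
wrist_force: [-3.5, 0.2, 10.0]
width: -0.0002
```

>>> {"api": "play_rows", "payload": {
  "motion": [
    {"fingers": -1,"dp": [0,0,0.003],"turn": 0},
    {"fingers": -1,"dp": [0,0,0.006],"turn": 0},
    {"fingers": -1,"dp": [0,0,0.006],"turn": 0},
    {"fingers": -1,"dp": [0,0,0.006],"turn": 0},
    {"fingers": -1,"dp": [0,0,0.006],"turn": 0}
  ]
}}

```text
t: 14.78
tcp_pos: [0.5457, 0.0266, 0.045]
ee_rot: [180.0, 0.0, 176.8]
wrist_force: [-7.8, 0.2, 34.1]
width: -0.0002
```

34 N with the tip at z=0.026, which is exactly the flush height. Next the plate.

>>> {"api": "play_rows", "payload": {
  "motion": [
    {"fingers": -1,"dp": [0,0,-0.08],"turn": 0},
    {"fingers": -1,"dp": [0,0,-0.2],"turn": 0},
    {"fingers": -1,"dp": [0,0,-0.33],"turn": 0},
    {"fingers": -0.5,"dp": [0,0,-0.4],"turn": 0},
    {"fingers": -0.3,"dp": [0,0,-0.4],"turn": 0},
    {"fingers": -0.3,"dp": [0,0,-0.4],"turn": 0}
  ]
}}

```text
t: 15.28
tcp_pos: [0.5469, 0.0269, 0.164]
ee_rot: [180.0, 0.2, 176.8]
wrist_force: [-0.5, 0.5, 0.3]
width: 0.0299
```

```bash
python3 -c "
from h import *
d=shot('wrist','w17')
go(.51,.232,.17,187.6)
im=d['image'][:,:,::-1]
cv2.imwrite('pics/c15.png',cv2.resize(im[100:350,180:380],None,fx=2.4,fy=2.4,interpolation=3))
"
```

```text
t 15.33 pos [0.5463 0.0269 0.1628] rot [1.7998e+02 6.0000e-02 1.7685e+02] F [-0.6  0.3 -0.2] w 0.03 q [-17.  30.  11. 120. -11.  31.  89.]
dp [ 0.1583  0.6758 -0.0238] turn -0.1195 mm 208
```

View pics/c15.png

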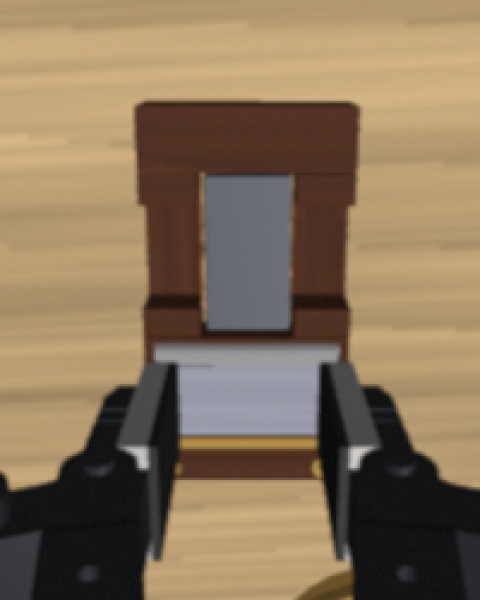

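The hone is seated flush in the pocket, and the leaf is down. Moving over the plate.

>>> {"api": "play_rows", "payload": {
  "motion": [
    {"fingers": -0.3,"dp": [0.158,0.676,-0.024],"turn": -0.12},
    {"fingers": -0.3,"dp": [0.158,0.676,-0.024],"turn": -0.12},
    {"fingers": -0.3,"dp": [0.158,0.676,-0.024],"turn": -0.12},
    {"fingers": -0.3,"dp": [0.158,0.676,-0.024],"turn": -0.12},
    {"fingers": -0.3,"dp": [0.158,0.676,-0.024],"turn": -0.12},
    {"fingers": -0.3,"dp": [0.158,0.676,-0.024],"turn": -0.12},
    {"fingers": -0.3,"dp": [0.158,0.676,-0.024],"turn": -0.12},
    {"fingers": -0.3,"dp": [0.158,0.676,-0.024],"turn": -0.12}
  ]
}}

```text
t: 16.0
tcp_pos: [0.5095, 0.2314, 0.1684]
ee_rot: [-179.9, -0.1, -172.3]
wrist_force: [0.1, -0.6, -0.3]
width: 0.0298
```

```bash
python3 -c "
from m2 import *
d=shot('wrist','w18'); hsv=cv2.cvtColor(d['image'],cv2.COLOR_RGB2HSV)
seg(d,hsv,(150,30,400,400),.004,br,'plate')
go(.484,.235,.08,187.6)
"
```

```text
plate ctr [498.3 237.6] size [108.8  55.5] ang 7.7
t 16.05 pos [0.5099 0.2305 0.1686] rot [-1.7992e+02 -1.0000e-01 -1.7243e+02] F [ 0.1  0.4 -0.8] w 0.0301 q [-37.  30.  10. 118.  -9.  33.  77.]
dp [0.0831 0.0267 0.2956] turn -0.0003 mm 92
```

View pics/w18.png

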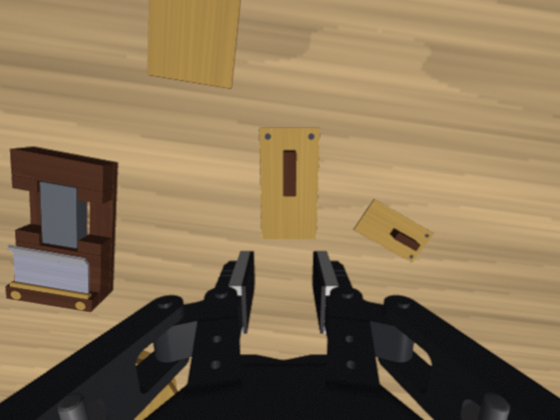

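The wrist view has the plate at (289,185) reading 109×55.5 mm, with its rivets at the top and its rib at (289,172).

```bash
python3 -c "
from h import *
go(.4817,.234,.06,187.7)
"
```

```text
t 16.05 pos [0.5099 0.2305 0.1686] rot [-1.7992e+02 -1.0000e-01 -1.7243e+02] F [ 0.1  0.4 -0.8] w 0.0301 q [-37.  30.  10. 118.  -9.  33.  77.]
dp [0.091  0.0245 0.3622] turn -0.0014 mm 112
```

>>> {"api": "play_rows", "payload": {
  "motion": [
    {"fingers": -0.2,"dp": [0.091,0.0245,0.1],"turn": -0.001},
    {"fingers": -0.2,"dp": [0.091,0.0245,0.22],"turn": -0.001},
    {"fingers": -0.2,"dp": [0.091,0.0245,0.32],"turn": -0.001},
    {"fingers": -0.2,"dp": [0.091,0.0245,0.362],"turn": -0.001},
    {"fingers": -0.2,"dp": [0.091,0.0245,0.362],"turn": -0.001},
    {"fingers": -0.2,"dp": [0.091,0.0245,0.362],"turn": -0.001},
    {"fingers": -0.2,"dp": [0.091,0.0245,0.362],"turn": -0.001}
  ]
}}

```text
t: 16.63
tcp_pos: [0.4829, 0.2345, 0.0617]
ee_rot: [-180.0, 0.0, -172.4]
wrist_force: [0.4, 0.2, 0.9]
width: 0.0342
```

```bash
python3 -c "
from m2 import *
d=shot('wrist','w19'); hsv=cv2.cvtColor(d['image'],cv2.COLOR_RGB2HSV)
go(.4817,.234,.0250,187.7)
im=d['image'][:,:,::-1]
cv2.imwrite('pics/c16.png',cv2.resize(im[100:350,180:380],None,fx=2.4,fy=2.4,interpolation=3))
"
```

```text
t 16.68 pos [0.483  0.2349 0.0621] rot [ 1.7998e+02  8.0000e-02 -1.7237e+02] F [-0.3  0.1 -0.4] w 0.0343 q [-36.  39.   6. 124. -12.  17.  78.]
dp [ 0.005  -0.0025  0.1237] turn -0.0007 mm 37
```

View pics/c16.png

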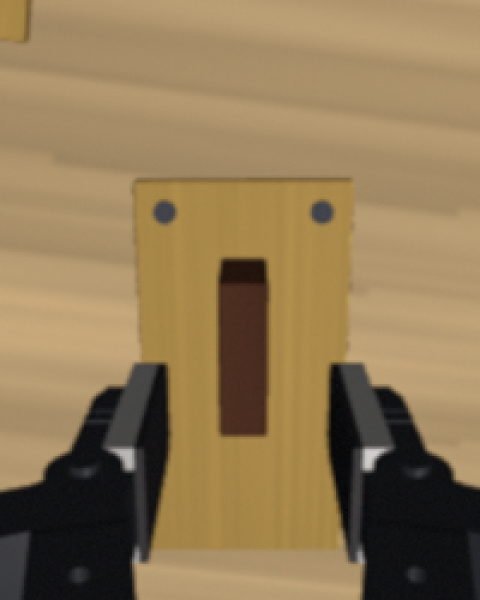

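>>> {"api": "play_rows", "payload": {
  "motion": [
    {"fingers": -0.2,"dp": [0.005,-0.0025,0.05],"turn": 0},
    {"fingers": -0.2,"dp": [0.005,-0.0025,0.1],"turn": 0},
    {"fingers": -0.2,"dp": [0.005,-0.0025,0.12],"turn": 0},
    {"fingers": -0.2,"dp": [0.005,-0.0025,0.12],"turn": 0},
    {"fingers": -0.2,"dp": [0.005,-0.0025,0.12],"turn": 0}
  ]
}}

```text
t: 17.1
tcp_pos: [0.4811, 0.2346, 0.0258]
ee_rot: [180.0, 0.0, -172.3]
wrist_force: [-0.1, -0.3, -0.3]
width: 0.0342
```

```bash
python3 -c "
from m2 import *
d=shot('wrist','w20')
go(.4817,.234,.0250,187.7)
im=d['image'][:,:,::-1]
cv2.imwrite('pics/c17.png',cv2.resize(im[100:350,180:380],None,fx=2.4,fy=2.4,interpolation=3))
"
```

```text
t 17.15 pos [0.4812 0.2347 0.0259] rot [ 1.7998e+02  5.0000e-02 -1.7229e+02] F [-0.2 -0.  -0.3] w 0.0341 q [-35.  42.   4. 125. -13.  13.  78.]
dp [-0.0014 -0.0024  0.0031] turn 0.0001 mm 1
```

View pics/c17.png

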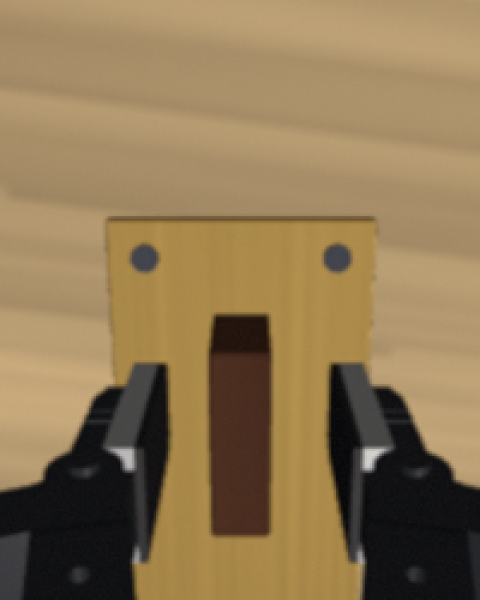

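>>> {"api": "play_rows", "payload": {
  "motion": [
    {"fingers": -0.2,"dp": [0,-0.006,0.004],"turn": 0},
    {"fingers": -0.5,"dp": [0,-0.006,0.004],"turn": 0},
    {"fingers": -1,"dp": [0,-0.006,0.004],"turn": 0},
    {"fingers": -1,"dp": [0,-0.006,0.004],"turn": 0},
    {"fingers": -1,"dp": [0,-0.006,0.004],"turn": 0},
    {"fingers": -1,"dp": [0,-0.006,0.004],"turn": 0}
  ]
}}

```text
t: 17.65
tcp_pos: [0.4812, 0.2328, 0.0245]
ee_rot: [180.0, 0.0, -172.3]
wrist_force: [-0.8, -0.5, 5.3]
width: 0.0108
```

```bash
python3 -c "
from m2 import *
go(.4817,.234,.0250,187.7)
"
```

```text
t 17.65 pos [0.4812 0.2328 0.0245] rot [ 1.7999e+02  4.0000e-02 -1.7228e+02] F [-0.8 -0.5  5.3] w 0.0108 q [-35.  42.   4. 125. -13.  13.  79.]
dp [-0.002   0.0037 -0.0015] turn 0.0002 mm 1
```

>>> {"api": "play_rows", "payload": {
  "motion": [
    {"fingers": -1,"dp": [0,0,-0.03],"turn": 0},
    {"fingers": -1,"dp": [0,0,-0.1],"turn": 0},
    {"fingers": -1,"dp": [0,0,-0.2],"turn": 0},
    {"fingers": -1,"dp": [0,0,-0.27],"turn": 0},
    {"fingers": -1,"dp": [0,0,-0.27],"turn": 0},
    {"fingers": -1,"dp": [0,0,-0.27],"turn": 0}
  ]
}}

```text
t: 18.15
tcp_pos: [0.4813, 0.2332, 0.1062]
ee_rot: [179.9, 0.1, -172.3]
wrist_force: [0.0, -0.2, -3.3]
width: 0.0101
```

```bash
python3 -c "
from m2 import *
d=shot('wrist','w21');shot('scene','s21')
go(.49,.03,.11,176.8)
im=d['image'][:,:,::-1]
cv2.imwrite('pics/c18.png',cv2.resize(im[100:350,180:380],None,fx=2.4,fy=2.4,interpolation=3))
"
```

```text
t 18.25 pos [0.4805 0.2328 0.1044] rot [-1.7999e+02 -4.0000e-02 -1.7226e+02] F [ 0.3  0.2 -3.2] w 0.0112 q [-37.  34.   8. 124. -11.  23.  77.]
dp [ 0.0596 -0.674  -0.0184] turn 0.1216 mm 203
```

View pics/c18.png

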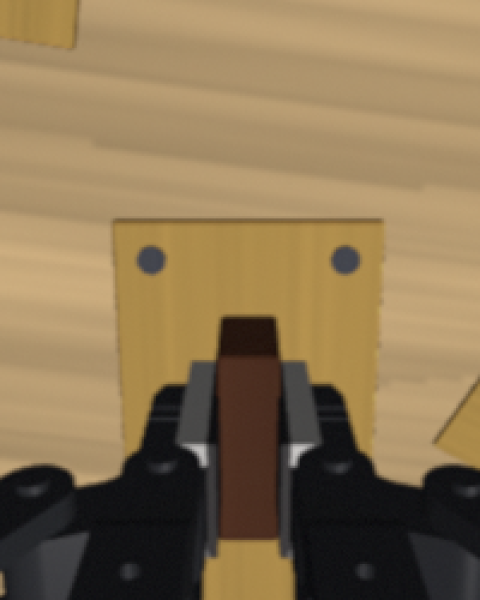

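View pics/s21.png

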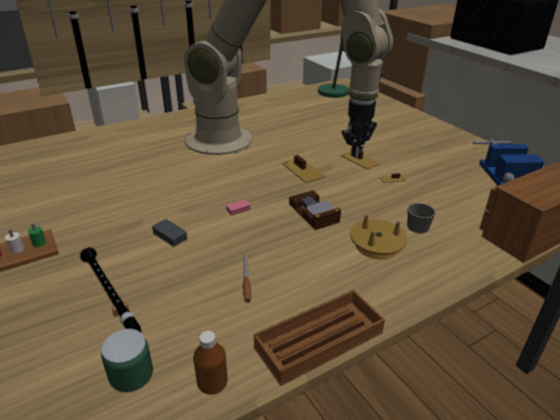

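The plate is held level. I'll hover it above its final spot to check x, y and yaw against the bed.

```bash
python3 -c "
from m2 import *
go(.543,.0267,.105,176.8)
"
```

```text
t 18.25 pos [0.4805 0.2328 0.1044] rot [-1.7999e+02 -4.0000e-02 -1.7226e+02] F [ 0.3  0.2 -3.2] w 0.0112 q [-37.  34.   8. 124. -11.  23.  77.]
dp [-0.114  -0.7087 -0.0018] turn 0.1216 mm 215
```

>>> {"api": "play_rows", "payload": {
  "motion": [
    {"fingers": -1,"dp": [0,-0.1,-0.002],"turn": 0.0},
    {"fingers": -1,"dp": [-0.05,-0.2,-0.002],"turn": 0.04},
    {"fingers": -1,"dp": [-0.114,-0.32,-0.002],"turn": 0.08},
    {"fingers": -1,"dp": [-0.114,-0.44,-0.002],"turn": 0.1216},
    {"fingers": -1,"dp": [-0.114,-0.56,-0.002],"turn": 0.1216},
    {"fingers": -1,"dp": [-0.114,-0.65,-0.002],"turn": 0.1216},
    {"fingers": -1,"dp": [-0.114,-0.709,-0.002],"turn": 0.1216},
    {"fingers": -1,"dp": [-0.114,-0.709,-0.002],"turn": 0.1216}
  ]
}}

```text
t: 18.92
tcp_pos: [0.543, 0.0213, 0.1042]
ee_rot: [-179.8, -0.1, 176.4]
wrist_force: [0.7, -0.6, -3.3]
width: 0.0109
```

>>> {"api": "play_rows", "payload": {
  "motion": [
    {"fingers": -1,"dp": [0,0,0],"turn": 0},
    {"fingers": -1,"dp": [0,0,0],"turn": 0},
    {"fingers": -1,"dp": [0,0,0],"turn": 0}
  ]
}}

```text
t: 19.17
tcp_pos: [0.543, 0.0279, 0.1048]
ee_rot: [180.0, -0.1, 176.9]
wrist_force: [-0.5, 0.0, -2.1]
width: 0.0105
```

```bash
python3 -c "
from m2 import *
d=shot('wrist','w22');s=shot('scene','s22')
go(.543,.0267,.105,176.8)
im=d['image'][:,:,::-1]
cv2.imwrite('pics/c19.png',cv2.resize(im[100:350,180:380],None,fx=2.4,fy=2.4,interpolation=3))
im=s['image'][:,:,::-1]
cv2.imwrite('pics/c20.png',cv2.resize(im[150:250,250:370],None,fx=6,fy=6,interpolation=3))
"
```

```text
t 19.27 pos [0.5432 0.0279 0.1051] rot [ 1.7998e+02 -4.0000e-02  1.7689e+02] F [-0.8  0.3 -2.3] w 0.0107 q [-14.  35.   8. 122. -11.  24.  89.]
dp [ 0.0005 -0.004   0.0004] turn 0.001 mm 1
```

View pics/c19.png

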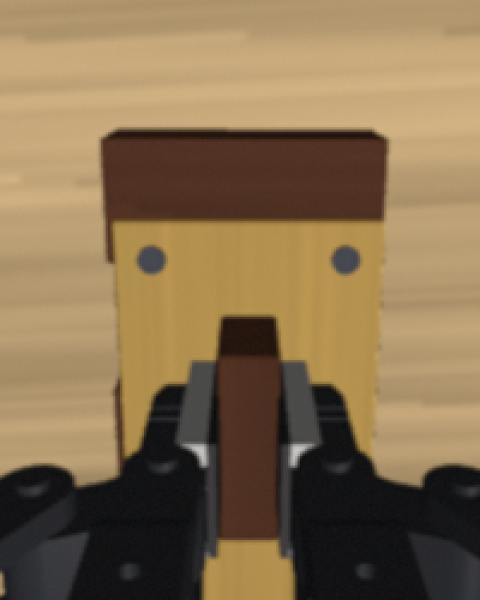

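View pics/c20.png

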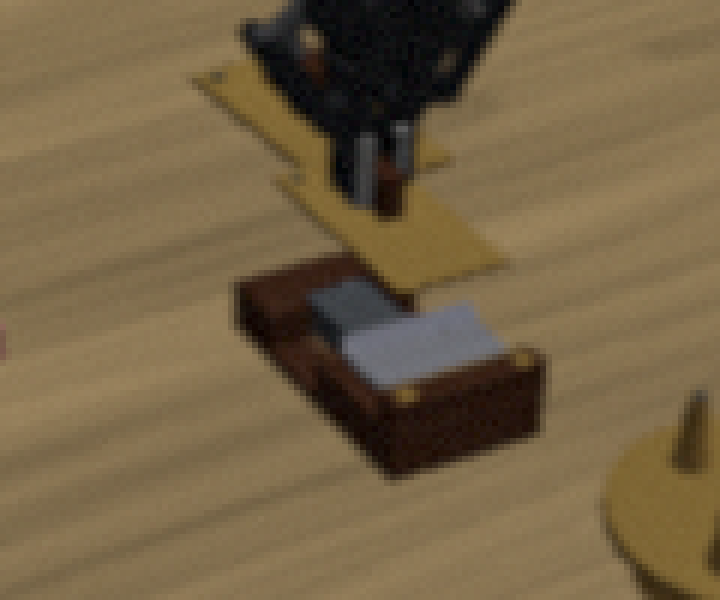

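```bash
python3 -c "
from m3 import *
rel('w22',(543.2,27.9),[('plate rear',[(112,220),(385,220)],.1051-.0205),('plate sides',[(119,380),(377,380)],.1051-.0205),('rivets',[(151,260),(345,260)],.1051-.0205),('ribtop',[(218,356),(281,356),(219,538),(280,538)],.1051-.0245+.026),
('deck near -70,+-40',[(101,138),(387,138)],.0265)])"
```

```text
plate rear [[-38.9, -26.2], [-39.0, 29.5]]
plate sides [[-3.2, -26.5], [-3.2, 29.7]]
rivets [[-30.4, -18.6], [-30.5, 21.7]]
ribtop [[-18.5, -3.9], [-18.5, 7.6], [20.6, -4.1], [20.6, 8.0]]
deck near -70,+-40 [[-48.8, -39.1], [-48.9, 40.1]]
```

Hovering, the plate's front would land at bed x≈+49.9, which is 26 mm past the bend. It needs y -1.1 mm, and yaw is within 0.1°. I'll back off 45 mm, drop, then slide in.

```bash
python3 -c "
from m3 import *
go(.4982,.0293,.0525,176.8)"
```

```text
t 19.27 pos [0.5432 0.0279 0.1051] rot [ 1.7998e+02 -4.0000e-02  1.7689e+02] F [-0.8  0.3 -2.3] w 0.0107 q [-14.  35.   8. 122. -11.  24.  89.]
dp [ 0.15   -0.0036  0.1755] turn 0.001 mm 69
```

>>> {"api": "play_rows", "payload": {
  "motion": [
    {"fingers": -1,"dp": [0.07,-0.0036,0],"turn": 0.001},
    {"fingers": -1,"dp": [0.14,-0.0036,0],"turn": 0.001},
    {"fingers": -1,"dp": [0.15,-0.0036,0.03],"turn": 0.001},
    {"fingers": -1,"dp": [0.15,-0.0036,0.09],"turn": 0.001},
    {"fingers": -1,"dp": [0.15,-0.0036,0.14],"turn": 0.001},
    {"fingers": -1,"dp": [0.15,-0.0036,0.165],"turn": 0.001},
    {"fingers": -1,"dp": [0.15,-0.0036,0.165],"turn": 0.001},
    {"fingers": -1,"dp": [0.15,-0.0036,0.165],"turn": 0.001}
  ]
}}

```text
t: 19.93
tcp_pos: [0.4983, 0.0284, 0.0559]
ee_rot: [-180.0, -0.0, 176.7]
wrist_force: [0.1, -0.4, -3.1]
width: 0.0104
```

```bash
python3 -c "
from m2 import *
d=shot('wrist','w23');s=shot('scene','s23')
go(.4982,.0293,.0522,176.8)
im=d['image'][:,:,::-1]
cv2.imwrite('pics/c21.png',cv2.resize(im[100:350,180:380],None,fx=2.4,fy=2.4,interpolation=3))
im=s['image'][:,:,::-1]
cv2.imwrite('pics/c22.png',cv2.resize(im[150:250,250:370],None,fx=6,fy=6,interpolation=3))
"
```

```text
t 20.03 pos [0.4988 0.0283 0.0565] rot [1.7999e+02 4.0000e-02 1.7670e+02] F [ 0.4  0.2 -3.2] w 0.0107 q [-13.  38.   5. 129. -12.  13.  89.]
dp [0.0022 0.0033 0.0144] turn -0.0011 mm 4
```

View pics/c21.png

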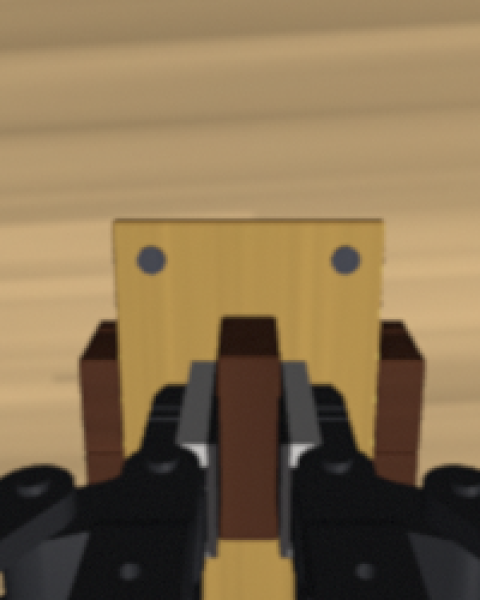

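View pics/c22.png

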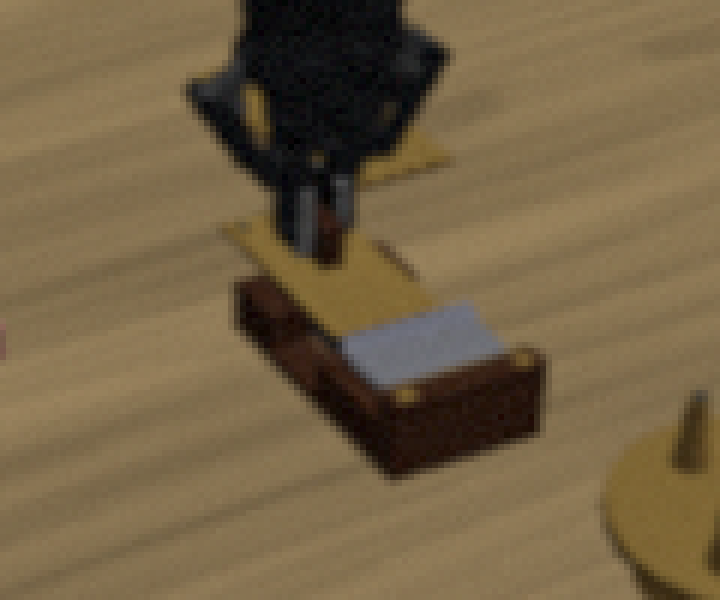

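>>> {"api": "play_rows", "payload": {
  "motion": [
    {"fingers": -1,"dp": [0.002,0.0033,0.005],"turn": -0.001},
    {"fingers": -1,"dp": [0.002,0.0033,0.01],"turn": -0.001},
    {"fingers": -1,"dp": [0.002,0.0033,0.014],"turn": -0.001},
    {"fingers": -1,"dp": [0.002,0.0033,0.014],"turn": -0.001},
    {"fingers": -1,"dp": [0.002,0.0033,0.014],"turn": -0.001}
  ]
}}

```text
t: 20.45
tcp_pos: [0.498, 0.0291, 0.0519]
ee_rot: [180.0, 0.0, 176.8]
wrist_force: [-0.7, 0.7, -2.9]
width: 0.0104
```

```bash
python3 -c "
from m2 import *
go(.5431,.0268,.0522,176.8)
"
```

```text
t 20.45 pos [0.498  0.0291 0.0519] rot [1.8000e+02 1.0000e-02 1.7677e+02] F [-0.7  0.7 -2.9] w 0.0104 q [-13.  38.   4. 130. -12.  12.  90.]
dp [-0.1506  0.0009 -0.0011] turn -0.0003 mm 45
```

>>> {"api": "play_rows", "payload": {
  "motion": [
    {"fingers": -1,"dp": [-0.015,0,-0.001],"turn": 0},
    {"fingers": -1,"dp": [-0.03,0,-0.001],"turn": 0},
    {"fingers": -1,"dp": [-0.045,0,-0.001],"turn": 0},
    {"fingers": -1,"dp": [-0.06,0.001,-0.001],"turn": 0},
    {"fingers": -1,"dp": [-0.075,0.001,-0.001],"turn": 0},
    {"fingers": -1,"dp": [-0.085,0.001,-0.001],"turn": 0},
    {"fingers": -1,"dp": [-0.085,0.001,-0.001],"turn": 0}
  ]
}}

```text
t: 21.03
tcp_pos: [0.5244, 0.028, 0.0521]
ee_rot: [180.0, 0.1, 176.8]
wrist_force: [-0.1, 0.8, -3.3]
width: 0.011
```

```bash
python3 -c "
from m2 import *
s=shot('scene','s24')
go(.5431,.0268,.0522,176.8)
im=s['image'][:,:,::-1]
cv2.imwrite('pics/c23.png',cv2.resize(im[150:250,250:370],None,fx=6,fy=6,interpolation=3))
"
```

```text
t 21.08 pos [0.5238 0.0279 0.052 ] rot [-1.8000e+02  2.0000e-02  1.7677e+02] F [-0.4  0.  -2.9] w 0.011 q [-13.  39.   5. 126. -12.  15.  90.]
dp [-0.0645 -0.0001 -0.0005] turn -0.0003 mm 19
```

View pics/c23.png

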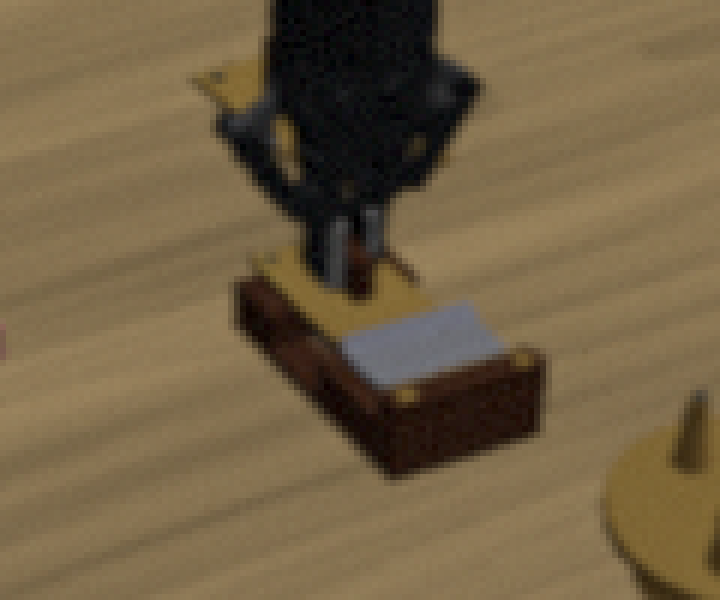

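The plate is under the leaf with the leaf unmoved and no contact force. I'll finish the slide.

>>> {"api": "play_rows", "payload": {
  "motion": [
    {"fingers": -1,"dp": [-0.015,0,0],"turn": 0},
    {"fingers": -1,"dp": [-0.03,0,0],"turn": 0},
    {"fingers": -1,"dp": [-0.045,0,0],"turn": 0},
    {"fingers": -1,"dp": [-0.058,0,0],"turn": 0},
    {"fingers": -1,"dp": [-0.0645,0,0],"turn": 0},
    {"fingers": -1,"dp": [-0.0645,0,0],"turn": 0},
    {"fingers": -1,"dp": [-0.0645,0,0],"turn": 0}
  ]
}}

```text
t: 21.67
tcp_pos: [0.5427, 0.0269, 0.052]
ee_rot: [-180.0, -0.0, 176.8]
wrist_force: [-0.5, 0.5, -2.8]
width: 0.0105
```

```bash
python3 -c "
from m2 import *
s=shot('scene','s25');d=shot('wrist','w25')
go(.5431,.0268,.0510,176.8)
im=d['image'][:,:,::-1]
cv2.imwrite('pics/c24.png',cv2.resize(im[100:350,180:380],None,fx=2.4,fy=2.4,interpolation=3))
im=s['image'][:,:,::-1]
cv2.imwrite('pics/c25.png',cv2.resize(im[150:250,250:370],None,fx=6,fy=6,interpolation=3))
"
```

```text
t 21.77 pos [0.5424 0.0269 0.052 ] rot [-1.8000e+02 -2.0000e-02  1.7678e+02] F [-0.6 -0.2 -2.2] w 0.0108 q [-12.  40.   5. 124. -12.  17.  90.]
dp [-0.0022 -0.0001  0.0034] turn -0.0002 mm 1
```

View pics/c24.png

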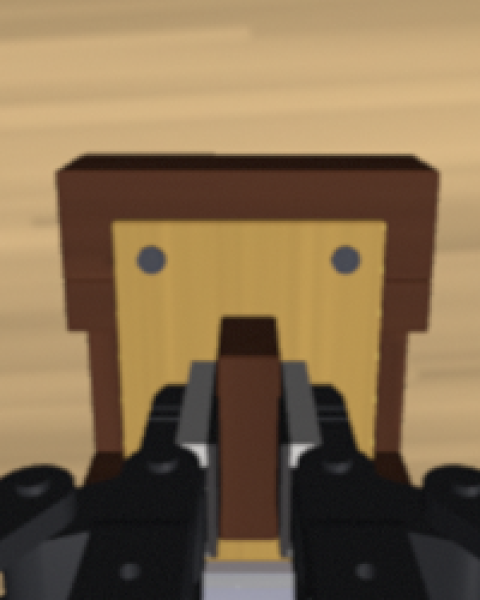

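View pics/c25.png

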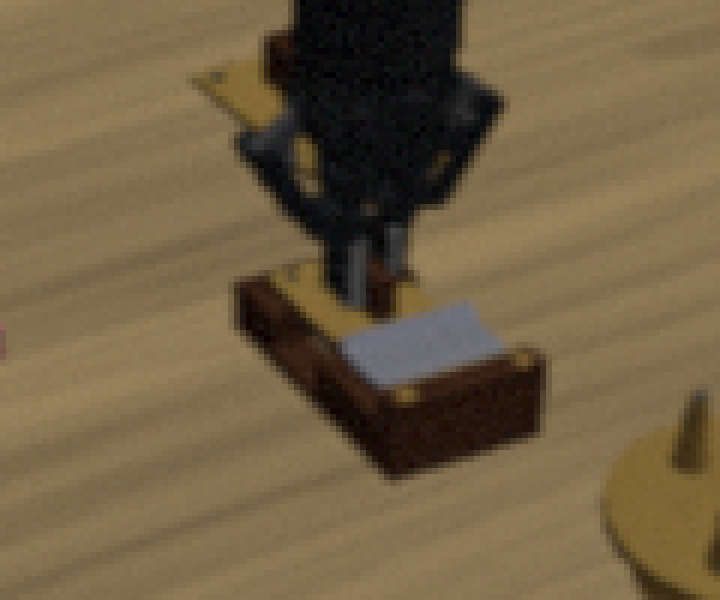

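```bash
python3 -c "
from m3 import *
z=.0520-.0205
rel('w25',(542.4,26.9),[('plate rear',[(112,221),(386,221)],z),('plate sides',[(118,350),(379,350)],z),('rivets',[(151,260),(345,260)],z),
('deck near -70,+-40',[(57,172),(439,172)],.0265),('chan -34',[(67,330),(428,330)],.0265)])"
```

```text
plate rear [[-38.4, -26.3], [-38.4, 29.8]]
plate sides [[-9.9, -26.5], [-9.8, 29.8]]
rivets [[-30.1, -18.6], [-30.1, 21.7]]
deck near -70,+-40 [[-47.7, -38.1], [-47.6, 41.2]]
chan -34 [[-12.5, -38.5], [-12.5, 41.4]]
```

The plate is central within 0.2 mm and its front is at bed x≈+49.5. Pressing down.

>>> {"api": "play_rows", "payload": {
  "motion": [
    {"fingers": -1,"dp": [0,0,0.003],"turn": 0},
    {"fingers": -1,"dp": [0,0,0.006],"turn": 0},
    {"fingers": -1,"dp": [0,0,0.009],"turn": 0},
    {"fingers": -1,"dp": [0,0,0.009],"turn": 0},
    {"fingers": -1,"dp": [0,0,0.009],"turn": 0}
  ]
}}

```text
t: 22.18
tcp_pos: [0.5425, 0.0269, 0.051]
ee_rot: [180.0, 0.0, 176.8]
wrist_force: [-4.9, 0.7, 21.3]
width: 0.0105
```

>>> {"api": "play_rows", "payload": {
  "motion": [
    {"fingers": -1,"dp": [0,0,0.002],"turn": 0},
    {"fingers": -1,"dp": [0,0,0.003],"turn": 0},
    {"fingers": -1,"dp": [0,0,0.003],"turn": 0},
    {"fingers": -1,"dp": [0,0,0.003],"turn": 0},
    {"fingers": -1,"dp": [0,0,0.003],"turn": 0},
    {"fingers": -1,"dp": [0,0,0.003],"turn": 0}
  ]
}}

```text
t: 22.68
tcp_pos: [0.5425, 0.0269, 0.051]
ee_rot: [180.0, 0.1, 176.8]
wrist_force: [-7.8, -0.3, 35.3]
width: 0.011
```

```bash
python3 -c "
from m3 import *
s=shot('scene','s26');d=shot('wrist','w26')
go(.5431,.0268,.0510,176.8)
im=d['image'][:,:,::-1]
cv2.imwrite('pics/c26.png',cv2.resize(im[100:350,180:380],None,fx=2.4,fy=2.4,interpolation=3))
im=s['image'][:,:,::-1]
cv2.imwrite('pics/c27.png',cv2.resize(im[150:250,250:370],None,fx=6,fy=6,interpolation=3))
C=cloud(s); print(C[203:209,315:321,2].round(4).mean())
C=cloud(load('s22')); print(C[203:209,315:321,2].round(4).mean())
"
```

```text
t 22.78 pos [0.5425 0.0269 0.051 ] rot [1.7995e+02 7.0000e-02 1.7676e+02] F [-7.5  0.8 34.3] w 0.0106 q [-12.  40.   5. 124. -12.  17.  90.]
dp [-0.0019 -0.0002 -0.0002] turn -0.0004 mm 1
0.036652777777777784
0.036577777777777785
```

View pics/c26.png

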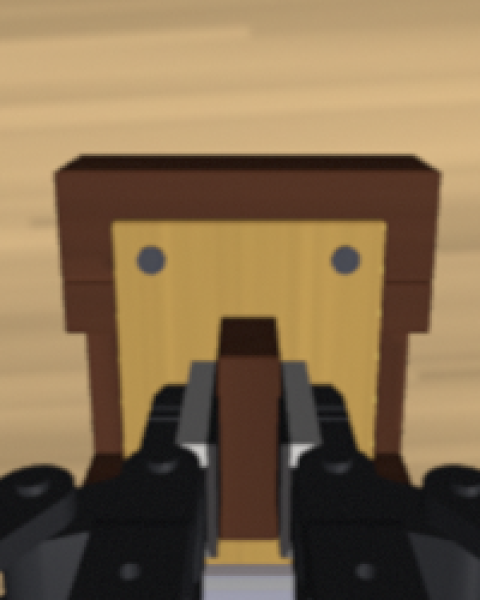

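View pics/c27.png

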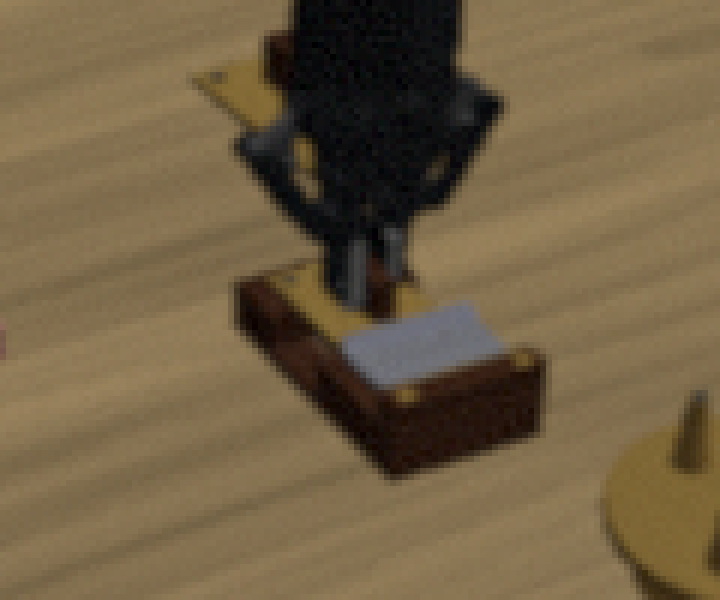

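The plate is flat, the press is a steady 34 N, and the leaf height is unchanged (36.6 mm before and after). Handing in.

```bash
python3 -c "
from rig import r
print(r.hand_in())"
```

```text
the job is handed in; nothing more can be done
None
```

The hone is seated flush in the bed. The brass plate covers it with its front edge under the leaf, and the gripper is still holding it pressed flat. I handed the job in at about 22.8 s of the 58 s allowed.

- **Hone:** I pressed it down with closed fingertips at 34 N. The tip height read 26 mm, which is 0.5 mm below the deck as it should be.
- **Plate:** The front edge sits at bed x ≈ +49.5 mm, about 25–26 mm past the bend. It is central within about 0.2 mm and square within about 0.1°. The final press is about 34–35 N.
- **Leaf:** The leaf's height in the depth image was 36.6 mm both before and after the plate went in, so it was not lifted.

**What went wrong:** on the first try at the pocket, the hone's far end caught on the leaf's lip (about 3.5 N) and tilted in the grip. I backed off, set it flat on the bench, gripped it again and inserted it slightly nearer the open end.

**What disagreed:** the top and wrist cameras differed by about 3–5 mm, more than the stated 2 mm calibration. I therefore aligned everything by relative measurements in the wrist view. The front edge is hidden under the leaf, so its position is worked out from the plate's visible rear edge.

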